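Pack a column of staple cartons in a transit cradle and shim it snug

ROBOT

A 6-joint arm with a two-finger parallel gripper is mounted at the origin on a cart in front of the work surface, level with it; the furniture and walls round the work are solid. World frame = base frame: x ahead of the robot, y to its left, z up, the work surface at z = 0. Lengths are in m, angles in degrees, forces in N, time in s.
With the tool pointing down it reaches from about 0.375 to 0.9 m from the base axis. Payload 3.1 kg.
Tool frame: the origin (TCP) lies at the very end of the fingers, on their centre line; the grasp point (between the pads) lies 19 mm behind it (bot.hold_point_z is the z of the grasp point in the tool frame, in m); z points along the fingers, y is the line along which they close (so a half turn about z gives the same grasp; the last joint's range is limited). The gripper opens to 87 mm and grips with 3 to 60 N. Pads are 19 mm wide; open, the fingers measure 117 mm over their backs; the gripper's body (75 mm by 190 mm) begins 51 mm behind the grasp point.
Start: joints at [66.893, 30.224, 82.088, -0, 67.689, -10.227], TCP at [0.139, 0.609, 0.188] pointing down, gripper open.
Joint ranges: [-176.69, 176.69], [-43.24, 126.21], [12.49, 139.97], [-82, 262], [0, 151.66], [-163.58, 163.58]. Speed limits (degrees/s): [159.86, 159.86, 180, 180, 180, 180].

INTERFACE

Orientations are given as a 3x3 rotation matrix whose columns are the frame's x, y, z axes.
In Python, from rig import bot, capture, camera_model gives the robot as it stands.
- The arm moves only by the tool apply_moves, never from a script. Its argument "plan" is text: rows parted by semicolons, each of 6 numbers parted by spaces: the shift along the tool's x, y, z in units of 0.05 m (1.0 is 0.05 m), then the turn, a rotation vector about the tool's x, y, z in units of 360 degrees (1.0 is 360 degrees). In form: dx dy dz ax ay az; .... A call has 1 to 10 rows; each row shifts and turns the commanded pose from where the row before left it, along the tool's axes as they then stand; what a row does not reach is not made up. A row lasts 1/12 s, in which the tool goes at most 41.7 mm and 7.16 degrees, less where a joint would pass 70% of its speed; a pose out of reach is approached as far as the arm can. A call with a number of a shift or a turn outside -1 to 1 is refused whole. A call with a gripper value outside its range is refused whole. "gripper" is the gripper command: -1 is shut, 1 is fully open, values between are in proportion, set as the call begins (left out, the last holds). The fingers move at their own pace and stop on an object; the grip force is fixed at half the most. Time passes only in rows, so rows that do not move let the fingers close. It gives the time, the measured TCP pose, the force, the opening and the grip force at its end, in the units of the state.
- bot.read_state(): the state, without advancing time (a new reading comes with each control period).
- capture(name): name is "scene" or "top" or "wrist"; returns the picture (420x560x3 uint8, red, green, blue); there is no depth.
- camera_model(name): a dict with "vertical_fov" (degrees; the focal length in pixels is half the picture's height over the tangent of half this angle, whatever the lens; pixels are square), "cx", "cy" (the principal point, pixels), "position" and "rotation" of the camera in the world; the wrist camera has in their place "hand_eye" (4x4, takes a point from camera to tool coordinates, whose origin is the TCP and whose axes are the flange's). Camera axes: x right, y down, z forward; pixel columns grow to the right and rows downward; lengths in m; the calibration is good to about 2 mm. A picture is of the moment at which its call begins: read the wrist's pose just before it. camera_model takes no time and is no camera call.
- bot.hand_in(): hands the job in; it is judged then, once.
The state is a dict: "time_s": time; "joint_positions": joint angles; "qvel": joint speeds; "tau": joint torques, N m; "position": TCP position; "tcp_rot": TCP orientation; "force": force on the tool from outside, world axes, zero at the start; "moment": the same for the moment, N m; "opening": opening from 0.0 (shut) to 1.0 (fully open); "grasp_force": force on a finger pad.
Only numpy, scipy, OpenCV 4.12 (cv2) and the standard library are available. Lean on these libraries where they do the work, as an engineer would, in place of code of your own. Each camera call takes 0.05 s, during which the arm holds its last target. There are 200 camera calls.

TASK

Pack the transit cradle: first stack all the small staple cartons that are on the desk squarely in one column in it, long side running front to back and their ends up against the back wall. Then add packing boards from the pile on top, squarely on the column and pushed back to the wall, until the sprung foot just grips the column: the last board, and no board before it, must clearly lift the foot. Leave the boards that are not needed clear of the cradle. Do not disturb the two dropper vials.

Things in the scene. Friction and masses are not known exactly. Their poses are not given: they have to be found in the camera images.
- cradle: Aluminium cradle, fixed. Origin: under the base plate, at the centre of the column's place; x to the back wall, z up. Base plate x -46 to 66, y -40 to 40 mm, top at z 8 mm. Wall: front face at x 34 mm, 8 thick, 50 wide, top at z 136 mm. Front and sides open. A carton or board fully home has its origin at x = y = 0 and its y axis along the cradle's x (either way round).
- head: Dark steel block fixed on the cradle's wall at a height that differs from start to start; carries the sprung foot. Origin straight above the cradle's, same axes, at the height of the unloaded foot's flat underside. Solid from x 14 to 64 mm (78 with its black knob), y -30 to 30 mm, z 21 to 41 mm in its frame.
- foot_pad (a point): Middle of the flat underside of the sprung foot, a white wedge 30 mm wide, at x 29.5 mm in the head's frame. The flat spans x 26 to 33 mm; in front of it the underside slopes up forward at 30 degrees, 9 mm higher at x 10 mm: a lead-in for a board pushed in from the front.
- foot (a joint): Lift of the sprung foot, m: 0 unloaded, grows as it is pushed up, hard stop at 0.010. Its spring presses down with about 1.5 N at 0, 2.5 N at 0.008. A column whose top is higher than the unloaded foot lifts it by the difference.
- carton_a: Small closed carton of staples, 35 x 67 x 21 mm high; origin at the centre of its underside, y along its 67 mm length, z up. One of two or three alike that lie singly on the desk; absent (None) in some starts.
- carton_b: Small closed carton of staples, 35 x 67 x 21 mm high; origin at the centre of its underside, y along its 67 mm length, z up. One of two or three alike that lie singly on the desk; absent (None) in some starts.
- carton_c: Small closed carton of staples, 35 x 67 x 21 mm high; origin at the centre of its underside, y along its 67 mm length, z up. One of two or three alike that lie singly on the desk; absent (None) in some starts.
- board_0: Stiff grey packing board, 44 x 67 x 7 mm thick; origin at the centre of its underside, y along its 67 mm length, z up. One of six alike that lie in one pile in the tray (board_0 lowest, board_5 on top).
- board_1: Stiff grey packing board, 44 x 67 x 7 mm thick; origin at the centre of its underside, y along its 67 mm length, z up. One of six alike that lie in one pile in the tray (board_0 lowest, board_5 on top).
- board_2: Stiff grey packing board, 44 x 67 x 7 mm thick; origin at the centre of its underside, y along its 67 mm length, z up. One of six alike that lie in one pile in the tray (board_0 lowest, board_5 on top).
- board_3: Stiff grey packing board, 44 x 67 x 7 mm thick; origin at the centre of its underside, y along its 67 mm length, z up. One of six alike that lie in one pile in the tray (board_0 lowest, board_5 on top).
- board_4: Stiff grey packing board, 44 x 67 x 7 mm thick; origin at the centre of its underside, y along its 67 mm length, z up. One of six alike that lie in one pile in the tray (board_0 lowest, board_5 on top).
- board_5: Stiff grey packing board, 44 x 67 x 7 mm thick; origin at the centre of its underside, y along its 67 mm length, z up. One of six alike that lie in one pile in the tray (board_0 lowest, board_5 on top).
- tray: Loose shallow white tray, 54 x 77 mm, that holds the pile of boards: floor 4 mm thick, rim 9 mm high and 3 mm thick; origin at the centre of its underside, y along its length. It may stand anywhere on the desk.
- vial_0: Small dropper vial, 19 mm across and 56 mm high, standing behind the tube racks; origin at the centre of its underside. Bystander.
- pipette: Pipette fixed on a small stand to the left of the work: its tip is at this origin, from there it leans up, away and to the left to 0.1 m farther, 0.11 m left and 0.33 m above the desk. It stands between the arm's start and the work: keep clear.
- vial_1: A second dropper vial, like the first. Bystander.
There are look-alikes about, which are no part of the job. Leave any pink or red look-alike of the carton_c alone.

How it is judged:
By the outcome, as a careful person would: the job done as asked, in the order asked, and still so for the second after the job is handed in, with the robot touching nothing.
Of carton_a, carton_b, carton_c only 2 to 3 are there at a start; the rules pass over those that are not, and their reading is None.
At some moment in a run one of tray may be knocked a few centimetres aside while the robot is not near it.
Once in a run the grip may slacken for a moment while it holds something.
It also fails if it takes over 210 s, if anything falls off the work surface, if the arm or the gripper's body presses on something with over 40 N, if the wrist force passes 120 N, or if a joint passes its speed limit or range.

## Working session

There is one attempt and no reset: what is moved stays moved. The work goes in short steps, Python scripts to look and compute and a tool call to move; the robot and the scene stay as the last step left them, time stands still between calls to the robot, and variables do not carry over. Pictures are saved under pics/ and viewed, at most 14 in all, crops included, and the job is handed in when it is done.

Besides the shell and the picture viewer there is one more tool, called after "Request:" as name(argument=value, ...) on one line, values as JSON. apply_moves: Moves the arm, as the interface text tells. Its arguments: {"type":"object","properties":{"plan":{"type":"string"},"gripper":{"type":"number"}},"required":["plan"]}

```bash
ls; mkdir -p pics; python3 - <<'E'
from rig import bot,capture,camera_model
import cv2,numpy as np
np.set_printoptions(precision=4,suppress=True)
a=capture("scene");b=capture("top")
cv2.imwrite("pics/s0.png",a[:,:,::-1]);cv2.imwrite("pics/t0.png",b[:,:,::-1])
for n in("scene","top","wrist"):print(n,camera_model(n))
print(bot.read_state(),bot.hold_point_z)
E
```

```text
pics
scene {'vertical_fov': 49.3969458983146, 'cx': 281.1783965982744, 'cy': 214.9839843255748, 'position': array([-0.1006, -0.4977,  0.6791]), 'rotation': array([[ 0.7155, -0.3794,  0.5867],
       [-0.6986, -0.3957,  0.5961],
       [ 0.006 , -0.8363, -0.5482]])}
top {'vertical_fov': 52.66095664833863, 'cx': 282.19305069218296, 'cy': 203.82638626521657, 'position': array([0.4054, 0.1343, 1.1578]), 'rotation': array([[-0.0211, -0.9969,  0.0755],
       [-0.9995,  0.0194, -0.0238],
       [ 0.0223, -0.076 , -0.9969]])}
wrist {'vertical_fov': 60.01854155852686, 'cx': 281.07765149915815, 'cy': 210.60789066650784, 'hand_eye': array([[-0.0003, -0.9679, -0.2513,  0.067 ],
       [ 1.    , -0.0002, -0.0003,  0.0002],
       [ 0.0002, -0.2513,  0.9679, -0.1964],
       [ 0.    ,  0.    ,  0.    ,  1.    ]])}
{'time_s': 0.1, 'joint_positions': array([ 66.8918,  30.2751,  82.1481,  -0.0009,  67.6889, -10.2277]), 'qvel': array([ 0.0085, -0.0798, -0.14  , -0.0539, -0.0754, -0.0873]), 'tau': array([ -0.0002, -44.0986, -17.7151,   0.0635,   0.0534,  -0.0001]), 'position': array([0.139 , 0.6086, 0.1872]), 'tcp_rot': array([[-0.9748,  0.2229, -0.0008],
       [ 0.2229,  0.9748, -0.0018],
       [ 0.0003, -0.0019, -1.    ]]), 'force': array([-0.3745, -0.4892, -0.3443]), 'moment': array([ 0.0063, -0.0433, -0.0346]), 'grasp_force': 0.0, 'opening': 1.0019718571036178} -0.0187
```

View pics/s0.png

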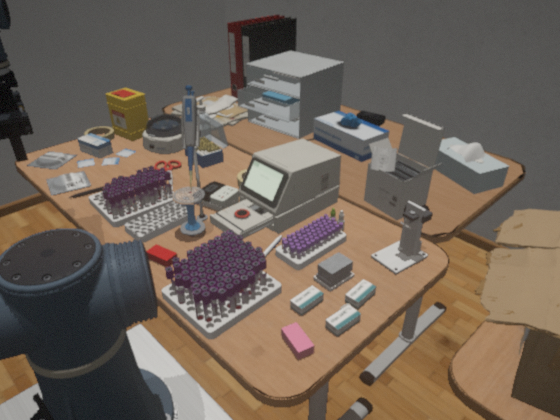

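View pics/t0.png

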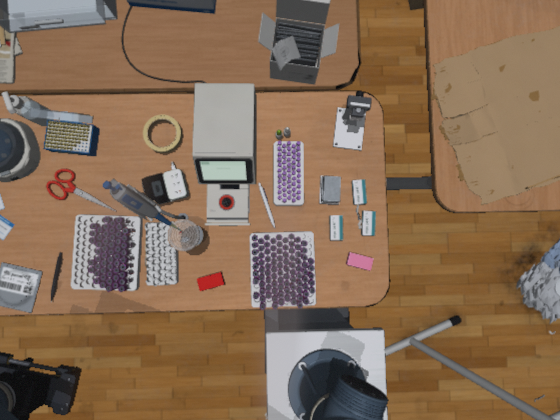

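The scene and top pictures show three white/teal cartons at top pixels (359,192), (336,228) and (367,222), or scene (360,293), (307,299) and (343,319). Look-alikes are the pink box at top (360,261) and the red box at (211,281), both left alone. The boards are at (330,190), the cradle at (352,125) and the vials at (279,133) and (288,131).

```bash
cat > h.py <<'E'
import numpy as np,cv2
from rig import bot,capture,camera_model
np.set_printoptions(precision=4,suppress=True)
def cam(name,st=None):
    m=camera_model(name); f=210/np.tan(np.radians(m["vertical_fov"]/2))
    if name=="wrist":
        T=np.eye(4);T[:3,:3]=st["tcp_rot"];T[:3,3]=st["position"];T=T@m["hand_eye"];R,p=T[:3,:3],T[:3,3]
    else:R,p=m["rotation"],m["position"]
    return f,m["cx"],m["cy"],R,p
def ray(c,uv):
    f,cx,cy,R,p=c; d=R@np.array([(uv[0]-cx)/f,(uv[1]-cy)/f,1]);return p,d/np.linalg.norm(d)
def onz(c,uv,z):
    p,d=ray(c,uv);return p+d*(z-p[2])/d[2]
def tri(rays):
    A=sum(np.eye(3)-np.outer(d,d) for p,d in rays);b=sum((np.eye(3)-np.outer(d,d))@p for p,d in rays)
    return np.linalg.solve(A,b)
def proj(c,P):
    f,cx,cy,R,p=c;q=R.T@(np.asarray(P)-p);return np.array([cx+f*q[0]/q[2],cy+f*q[1]/q[2]])
def shot(name,fn):
    st=bot.read_state();im=capture(name);cv2.imwrite(fn,im[:,:,::-1]);return cam(name,st),im
def yaw(st):R=st["tcp_rot"];return np.degrees(np.arctan2(R[1,0],R[0,0]))
def plan(tgt,yw):
    """tool-down target TCP, yaw of tool x; prints units to go in tool axes"""
    st=bot.read_state();R=st["tcp_rot"];d=np.array(tgt)-st["position"]
    print("pos",st["position"],"yaw",yaw(st),"shift units",(R.T@d)/0.05,"turn z units",-((yw-yaw(st)+180)%360-180)/360,"z tilt",R[:,2])
E
python3 - <<'E'
from h import *
s=cv2.imread("pics/s0.png");t=cv2.imread("pics/t0.png")
a=cv2.resize(t[85:275,265:400],None,fx=3,fy=3,interpolation=2);b=cv2.resize(s[190:360,250:440],None,fx=2.1,fy=2.1,interpolation=2)
h=max(a.shape[0],b.shape[0]);o=np.zeros((h,a.shape[1]+b.shape[1],3),np.uint8);o[:a.shape[0],:a.shape[1]]=a;o[:b.shape[0],a.shape[1]:]=b
print(o.shape);cv2.imwrite("pics/crop0.png",o)
cs,ct=cam("scene"),cam("top")
for n,ps,pt in [("cA",(360,293),(359,192)),("cB",(307,299),(336,228)),("cC",(343,319),(367,222)),("boards",(336,263),(332,183)),("cradle base",(399,257),(348,130)),("pink",(297,340),(360,261))]:
    print(n,tri([ray(cs,ps),ray(ct,pt)]),onz(ct,pt,.02))
E
```

```text
(570, 804, 3)
cA [ 0.521  -0.1036  0.0134] [ 0.5196 -0.1014  0.02  ]
cB [ 0.4253 -0.0383  0.0147] [ 0.4236 -0.036   0.02  ]
cC [ 0.4395 -0.1237  0.01  ] [ 0.438  -0.1202  0.02  ]
boards [ 0.5411 -0.0242  0.0374] [ 0.5455 -0.0289  0.02  ]
cradle base [ 0.6976 -0.0832  0.0007] [ 0.6906 -0.0772  0.02  ]
pink [ 0.3343 -0.0996  0.0126] [ 0.3343 -0.0976  0.02  ]
```

View pics/crop0.png

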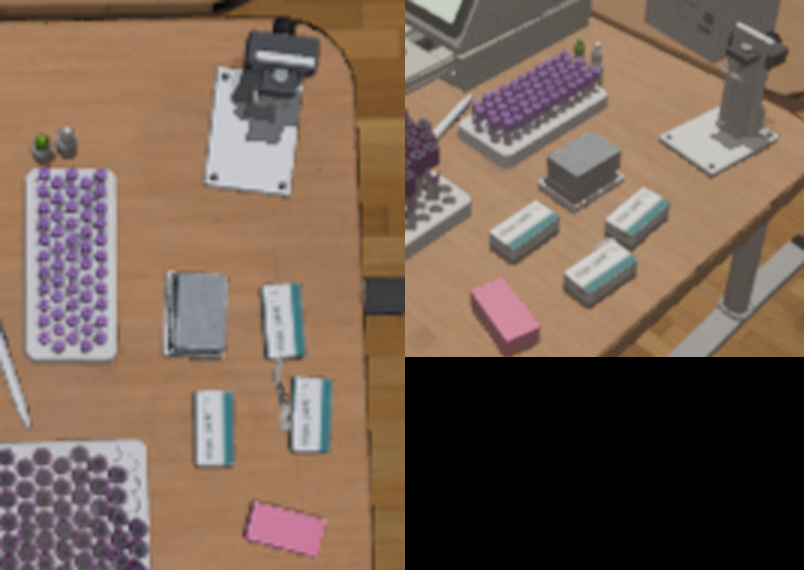

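The crop confirms the choice: three white cartons with teal stripes, the pink one excluded, the grey boards in the tray right of the rack, and the cradle at the rear right. Now I raise the arm and cross high, clear of the pipette.

Request:
apply_moves(plan="0 0 -0.5 0 0 0;0 0 -0.5 0 0 0;0 0 -0.5 0 0 0;0 0 -0.5 0 0 0;0 0 -0.5 0 0 0;0 0 -0.5 0 0 0;0 0 -0.5 0 0 0;0 0 -0.5 0 0 0;0 0 -0.4 0 0 0", gripper=1)

```text
time_s: 0.85
position: [0.1393, 0.6092, 0.4098]
tcp_rot: [[-0.975, 0.223, 0.0], [0.223, 0.975, 0.001], [-0.0, 0.001, -1.0]]
force: [-0.0, -1.2, -0.5]
opening: 1.001
grasp_force: 0.0
```

Request:
apply_moves(plan="-0.45 -0.57 0 0 0 0;-0.45 -0.57 0 0 0 0;-0.45 -0.57 0 0 0 0;-0.45 -0.57 0 0 0 0;-0.45 -0.57 0 0 0 0;-0.45 -0.57 0 0 0 0;-0.45 -0.57 0 0 0 0;-0.45 -0.57 0 0 0 0;-0.45 -0.57 0 0 0 0;-0.45 -0.57 0 0 0 0")

```text
time_s: 1.68
position: [0.295, 0.2795, 0.4078]
tcp_rot: [[-0.975, 0.222, -0.0], [0.222, 0.975, -0.0], [0.0, -0.0, -1.0]]
force: [0.1, 0.7, 0.4]
opening: 1.001
grasp_force: 0.0
```

Request:
apply_moves(plan="-0.45 -0.57 0 0 0 0;-0.45 -0.57 0 0 0 0;-0.45 -0.57 0 0 0 0;-0.45 -0.57 0 0 0 0;-0.45 -0.57 0 0 0 0;-0.45 -0.57 0 0 0 0;-0.45 -0.57 0 0 0 0;-0.45 -0.57 0 0 0 0;-0.5 -0.57 0 0 0 -0.018;-0.5 -0.57 0 0 0 -0.018")

```text
time_s: 2.52
position: [0.4591, -0.0474, 0.4078]
tcp_rot: [[-1.0, -0.006, -0.001], [-0.006, 1.0, 0.0], [0.001, 0.0, -1.0]]
force: [-0.4, 1.1, 1.0]
opening: 1.0
grasp_force: 0.0
```

Request:
apply_moves(plan="0 0 0 0 0 0;0 0 0 0 0 0")

```text
time_s: 2.68
position: [0.4597, -0.047, 0.4069]
tcp_rot: [[-1.0, 0.003, -0.002], [0.003, 1.0, 0.001], [0.002, 0.001, -1.0]]
force: [-0.6, 1.5, -0.7]
opening: 1.004
grasp_force: 0.0
```

```bash
python3 - <<'E'
from h import *
st=bot.read_state();print(st["position"],yaw(st),st["joint_positions"])
shot("wrist","pics/w1.png");np.save("w1.npy",st)
E
```

```text
[ 0.4597 -0.047   0.4069] 179.84314783733495 [ -19.7449    5.5938   84.1711    0.0138   90.3895 -109.5879]
```

View pics/w1.png

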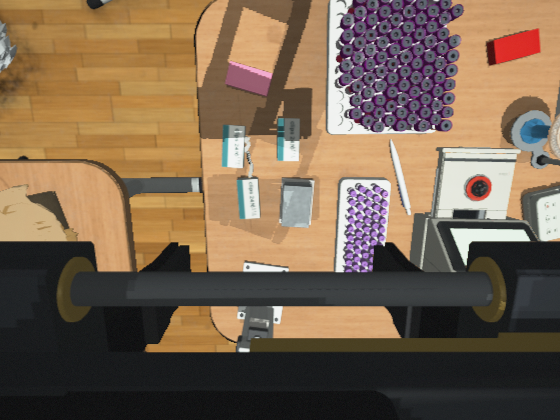

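The wrist picture shows the cartons at (234,145), (288,139) and (249,198), the boards at (297,202), and the cradle at (262,290), partly behind the gripper. Next I measure these.

```bash
cat >> h.py <<'E'
def rects(im,roi,kind,minA=60):
    """rotated rects of blobs in roi (x0,y0,x1,y1); kind: 'carton' white/teal, 'grey' """
    hsv=cv2.cvtColor(im,cv2.COLOR_RGB2HSV).astype(int);h,s,v=hsv[...,0],hsv[...,1],hsv[...,2]
    if kind=="teal":m=(h>75)&(h<105)&(s>70)&(v>60)
    elif kind=="carton":m=((h>75)&(h<105)&(s>70)&(v>60))|((s<45)&(v>150))
    elif kind=="white":m=(s<45)&(v>150)
    else:m=(s<60)&(v>60)
    k=np.zeros(m.shape,np.uint8);x0,y0,x1,y1=roi;k[y0:y1,x0:x1]=m[y0:y1,x0:x1]*255
    k=cv2.morphologyEx(k,cv2.MORPH_CLOSE,np.ones((3,3),np.uint8))
    c,_=cv2.findContours(k,cv2.RETR_EXTERNAL,cv2.CHAIN_APPROX_NONE)
    return [(cv2.minAreaRect(a),cv2.contourArea(a)) for a in c if cv2.contourArea(a)>minA]
E
python3 - <<'E'
from h import *
st=np.load("w1.npy",allow_pickle=True).item()
cw,ct=cam("wrist",st),cam("top")
w=cv2.imread("pics/w1.png")[:,:,::-1];t=cv2.imread("pics/t0.png")[:,:,::-1]
def corners(c,r,z):return np.array([onz(c,p,z)[:2] for p in cv2.boxPoints(r)])
W={};
for nm,c,im,rois in (("w",cw,w,[(214,115,262,172),(268,108,310,166),(230,170,268,225)]),("t",ct,t,[(358,208,378,240),(327,213,347,245),(349,175,370,207)])):
  for i,roi in enumerate(rois):
    for k in("carton","teal"):
      rr=rects(im,roi,k,20)
      if not rr:print(nm,i,k,"none");continue
      r=max(rr,key=lambda a:a[1])[0]
      q=corners(c,r,.021);e=[np.linalg.norm(q[1]-q[0]),np.linalg.norm(q[2]-q[1])];l=(q[1]-q[0]) if e[0]>e[1] else q[2]-q[1]
      W[nm,i,k]=r[0]
      print(nm,i,k,np.round(r[0],1),q.mean(0),"size",np.round(e,3),"ang",np.degrees(np.arctan2(l[1],l[0]))%180)
for i in range(3):
  for k in("carton","teal"):
    print(i,k,tri([ray(cw,W["w",i,k]),ray(ct,W["t",i,k])]))
big=cv2.resize(w[170:345,190:330],None,fx=3.4,fy=3.4,interpolation=2);cv2.imwrite("pics/w1c.png",big[:,:,::-1])
E
```

```text
w 0 carton [237. 148.] [ 0.4409 -0.1166] size [0.047 0.072] ang 178.68536118821095
w 0 teal [224.9 145.5] [ 0.4368 -0.1356] size [0.064 0.008] ang 175.71739772087787
w 1 carton [288.2 139.8] [ 0.4282 -0.0355] size [0.064 0.034] ang 177.51783266156852
w 1 teal [280.1 139.5] [ 0.4277 -0.0483] size [0.064 0.009] ang 177.51784322884617
w 2 carton [247.7 194.3] [ 0.5158 -0.1015] size [0.034 0.08 ] ang 3.2470516219659737
w 2 teal [240.6 199. ] [ 0.5235 -0.1134] size [0.008 0.064] ang 2.63328886400416
t 0 carton [366. 222.] [ 0.4381 -0.1173] size [0.065 0.043] ang 178.00772572235823
t 0 teal [373. 223.] [ 0.435  -0.1361] size [0.005 0.059] ang 177.84208585992928
t 1 carton [336.5 227. ] [ 0.4263 -0.0373] size [0.03  0.064] ang 178.17310004442356
t 1 teal [341.  227.5] [ 0.4247 -0.0494] size [0.005 0.062] ang 178.17310004442356
t 2 carton [359.2 192.5] [ 0.5183 -0.1019] size [0.031 0.073] ang 2.02313643326454
t 2 teal [363.7 191.4] [ 0.5208 -0.1139] size [0.007 0.063] ang 2.7024886179870578
0 carton [ 0.4384 -0.1144  0.0359]
0 teal [ 0.435  -0.1335  0.0332]
1 carton [ 0.4266 -0.0356  0.0328]
1 teal [ 0.4256 -0.0479  0.0316]
2 carton [ 0.5185 -0.1035  0.0091]
2 teal [ 0.5198 -0.1116  0.0337]
```

View pics/w1c.png

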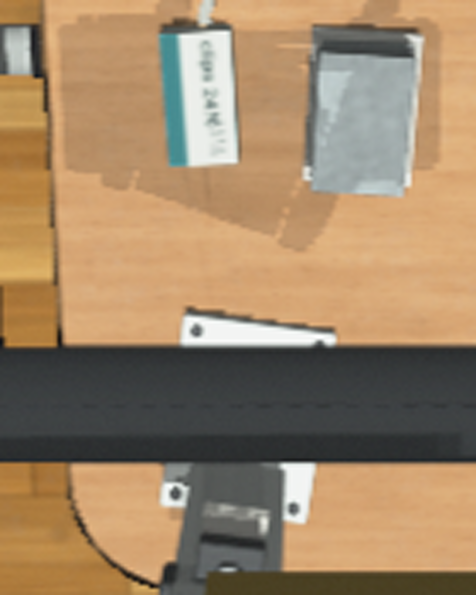

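The crop shows the cradle plate corners, with the wall and head partly hidden. I move past the cradle so the wrist camera sees it unobstructed from two places.

Request:
apply_moves(plan="-0.6 0 0.25 0 0 0;-0.6 0 0.25 0 0 0;-0.6 0 0.25 0 0 0;-0.6 0 0.25 0 0 0;-0.6 0 0.25 0 0 0;-0.6 0 0.25 0 0 0;-0.6 0 0.25 0 0 0;-0.6 0 0.25 0 0 0;-0.6 0 0 0 0 0;-0.6 0 0 0 0 0")

```text
time_s: 3.57
position: [0.7591, -0.0424, 0.3067]
tcp_rot: [[-1.0, -0.003, -0.004], [-0.003, 1.0, 0.001], [0.004, 0.001, -1.0]]
force: [0.6, 0.1, -0.0]
opening: 0.999
grasp_force: 0.0
```

Request:
apply_moves(plan="-0.4 0 0 0 0 0;0 0 0 0 0 0;0 0 0 0 0 0;0 0 0 0 0 0")

```text
time_s: 3.9
position: [0.7781, -0.0436, 0.3081]
tcp_rot: [[-1.0, -0.002, -0.002], [-0.002, 1.0, 0.0], [0.002, 0.0, -1.0]]
force: [-0.3, 0.8, -0.1]
opening: 0.997
grasp_force: 0.0
```

```bash
python3 - <<'E'
from h import *
st=bot.read_state();print(st["position"],yaw(st));np.save("w2.npy",st);shot("wrist","pics/w2.png")
E
```

```text
[ 0.7781 -0.0436  0.3081] -179.85688490311657
```

Request:
apply_moves(plan="0 -0.6 0 0 0 0;0 -0.6 0 0 0 0;0 -0.6 0 0 0 0;0 0 0 0 0 0;0 0 0 0 0 0;0 0 0 0 0 0")

```text
time_s: 4.45
position: [0.7787, -0.1346, 0.309]
tcp_rot: [[-1.0, -0.001, 0.0], [-0.001, 1.0, 0.001], [-0.0, 0.001, -1.0]]
force: [-0.1, -0.0, 1.4]
opening: 1.002
grasp_force: 0.0
```

```bash
python3 - <<'E'
from h import *
st=bot.read_state();print(st["position"],yaw(st));np.save("w3.npy",st);shot("wrist","pics/w3.png")
a=cv2.imread("pics/w2.png");b=cv2.imread("pics/w3.png")
cv2.imwrite("pics/w23.png",np.hstack([cv2.resize(a[0:300,100:500],None,fx=1,fy=1),b[0:300,100:500]]))
E
```

```text
[ 0.7787 -0.1346  0.309 ] -179.94202332291
```

View pics/w23.png

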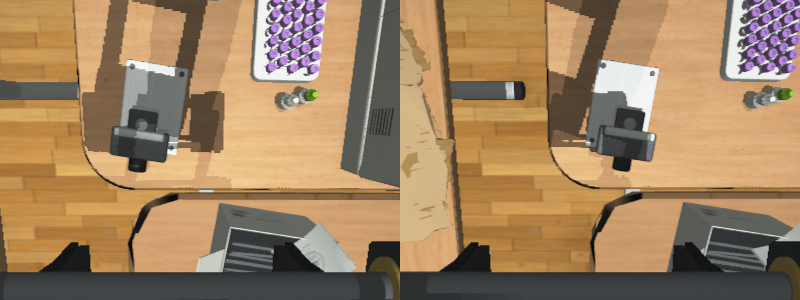

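The pair shows the cradle at (255,110) in w2 and (322,110) in w3, original pixels, unobstructed. I enlarge it to read the plate and head corners.

```bash
python3 - <<'E'
import cv2,numpy as np
a=cv2.imread("pics/w2.png")[52:182,200:280];b=cv2.imread("pics/w3.png")[52:182,280:360]
f=lambda i:cv2.resize(i,None,fx=4.6,fy=4.6,interpolation=cv2.INTER_CUBIC)
cv2.imwrite("pics/w23c.png",np.hstack([f(a),f(b)]))
E
```

```text
(no output)
```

View pics/w23c.png

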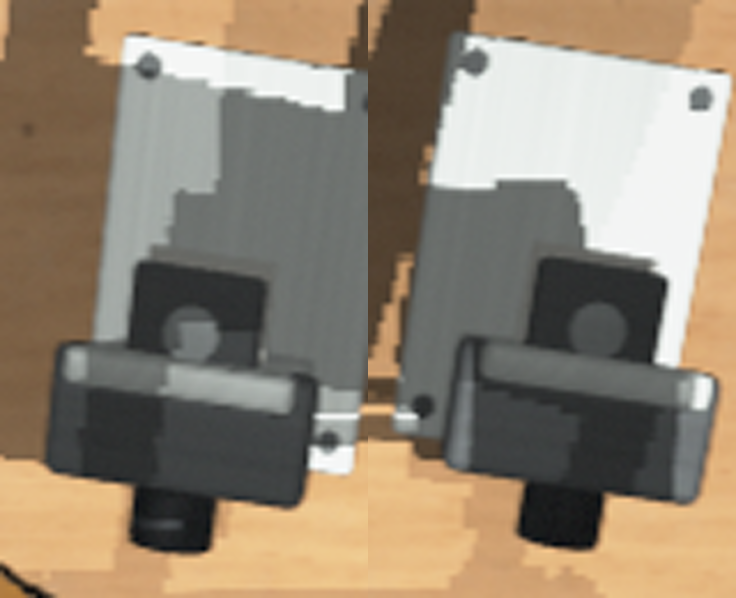

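```bash
python3 - <<'E'
from h import *
c2=cam("wrist",np.load("w2.npy",allow_pickle=True).item());c3=cam("wrist",np.load("w3.npy",allow_pickle=True).item())
p2=lambda u,v:((u+.0)/4.6+200,52+v/4.6); p3=lambda u,v:((u-368)/4.6+280,52+v/4.6)
for n,a,b in [("screwFL",(148,65),(473,62)),("cornFL",(127,35),(458,35)),("circle",(190,333),(598,332)),("sqFL",(137,260),(540,258)),("sqFR",(265,277),(667,275)),("barFL",(60,345),(465,338)),("barFR",(315,378),(717,378)),("barBR",(300,507),(695,503)),("barBL",(47,468),(447,467)),("knobend",(172,550),(560,546))]:
    print(n,tri([ray(c2,p2(*a)),ray(c3,p3(*b))]))
fl=onz(c3,p3(458,35),.008);fr=onz(c3,p3(730,75),.008);bl=onz(c3,p3(395,432),.008);br=onz(c2,p2(352,473),.008);fl2=onz(c2,p2(127,35),.008)
print(fl,fr,bl,br,fl2,np.linalg.norm(fr-fl),np.linalg.norm(bl-fl))
print("yaw front",np.degrees(np.arctan2(-(fr-fl)[0],(fr-fl)[1])),"side",np.degrees(np.arctan2((bl-fl)[1],(bl-fl)[0])),"br-fr",np.degrees(np.arctan2((br-fr)[1],(br-fr)[0])))
ctr=(fr+fl+bl+br)/4;print("ctr",ctr)
E
```

```text
screwFL [ 0.6486 -0.1068  0.0064]
cornFL [ 0.6422 -0.1114  0.0135]
circle [ 0.7193 -0.0845  0.1223]
sqFL [ 0.7034 -0.097   0.1134]
sqFR [ 0.707  -0.0682  0.1136]
barFL [ 0.7214 -0.114   0.1199]
barFR [ 0.7293 -0.0569  0.1194]
barBR [ 0.7579 -0.0605  0.1196]
barBL [ 0.7492 -0.1178  0.1219]
knobend [ 0.7686 -0.0908  0.1149]
[ 0.6419 -0.1111  0.008 ] [ 0.6522 -0.0351  0.008 ] [ 0.7506 -0.1281  0.008 ] [ 0.7613 -0.0499  0.008 ] [ 0.6409 -0.1121  0.008 ] 0.07670373053530169 0.11006191005907325
yaw front -7.751229075983963 side -8.903104071835385 br-fr -7.729637543108832
ctr [ 0.7015 -0.0811  0.008 ]
```

The plate centre is at (0.7015,-0.0811). That puts the cradle origin at about (0.692,-0.080) with yaw about -8°, and the head corners agree. The head top is at about 0.12, so the foot is at about 0.08. Next is carton B, with a close wrist look on the way.

Request:
apply_moves(plan="0.66 0.2 0 0 0 0;0.66 0.2 0.3 0 0 0;0.66 0.2 0.4 0 0 0;0.66 0.2 0.5 0 0 0;0.66 0.2 0.5 0 0 0;0.66 0.2 0.5 0 0 0;0.66 0.2 0.5 0 0 0;0.66 0.2 0.5 0 0 0;0.66 0.2 0.4 0 0 0;0.66 0.17 0.4 0 0 0.006", gripper=0.2)

```text
time_s: 5.33
position: [0.4512, -0.0362, 0.1108]
tcp_rot: [[-0.999, 0.035, 0.001], [0.035, 0.999, -0.0], [-0.001, -0.0, -1.0]]
force: [-0.3, 0.0, -0.7]
opening: 0.602
grasp_force: 0.0
```

Request:
apply_moves(plan="0 0 0 0 0 0;0 0 0 0 0 0;0 0 0 0 0 0")

```text
time_s: 5.58
position: [0.4544, -0.0378, 0.1116]
tcp_rot: [[-0.999, 0.035, 0.003], [0.035, 0.999, -0.001], [-0.003, -0.001, -1.0]]
force: [0.8, -0.4, -0.7]
opening: 0.602
grasp_force: 0.0
```

```bash
cat >> h.py <<'E'
def carton(z=.021,fn=None,near=None):
    """nearest carton's pose from its teal stripe and white top in the wrist view, on plane z"""
    st=bot.read_state();im=capture("wrist");c=cam("wrist",st)
    if fn:cv2.imwrite(fn,im[:,:,::-1])
    out=[]
    for k in("teal","carton"):
        for r,a in rects(im,(0,0,560,245),k,300):
            q=np.array([onz(c,p,z)[:2] for p in cv2.boxPoints(r)]);e=[np.linalg.norm(q[1]-q[0]),np.linalg.norm(q[2]-q[1])]
            l=(q[1]-q[0]) if e[0]>e[1] else q[2]-q[1]
            out.append((k,q.mean(0),np.round(sorted(e),4),round((np.degrees(np.arctan2(l[1],l[0]))+90)%180-90,2)))
    for o in out:print(*o)
E
python3 - <<'E'
from h import *
carton(fn="pics/w4.png");plan((.447,-.036,.008),177.8)
E
```

```text
teal [ 0.4373 -0.1361] [0.0086 0.0645] -4.26
teal [ 0.4275 -0.0482] [0.0086 0.0645] -0.98
carton [ 0.4527 -0.0971] [0.0123 0.0634] 2.35
carton [0.461  0.1327] [0.0098 0.0728] 18.2
carton [ 0.4386 -0.1241] [0.0333 0.0666] -4.32
carton [ 0.4279 -0.0394] [0.0254 0.0653] 0.65
carton [ 0.3371 -0.0867] [0.0183 0.0256] -18.71
carton [0.3653 0.0628] [0.0736 0.1083] 5.28
pos [ 0.4557 -0.0384  0.112 ] yaw 178.00054594458717 shift units [0.1851 0.0444 2.0783] turn z units 0.0005570720682976729 z tilt [ 0.0046 -0.0015 -1.    ]
```

View pics/w4.png

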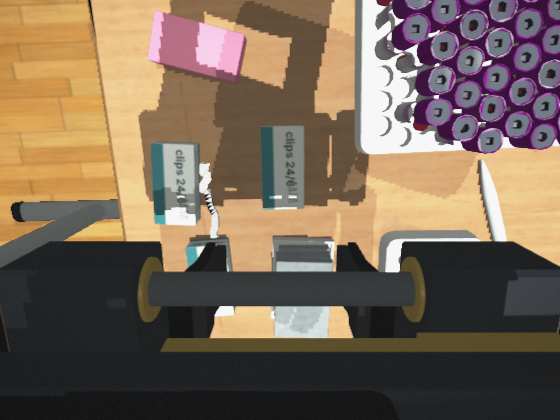

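The wrist picture shows B at (283,166), A at (177,184), the tray at (303,285) and the pink look-alike at (197,45). B's centre is (0.428,-0.035). I grip B toward its far end.

Request:
apply_moves(plan="0.18 0.06 0.4 0 0 0;0 0 0.5 0 0 0;0 0 0.5 0 0 0;0 0 0.4 0 0 0;0 0 0.3 0 0 0;0 0 0 0 0 0;0 0 0 0 0 0")

```text
time_s: 6.22
position: [0.4461, -0.0353, 0.0057]
tcp_rot: [[-0.999, 0.036, 0.001], [0.036, 0.999, -0.0], [-0.002, -0.0, -1.0]]
force: [0.9, 0.2, 0.8]
opening: 0.593
grasp_force: 0.0
```

Request:
apply_moves(plan="0 0 0 0 0 0;0 0 0 0 0 0;0 0 0 0 0 0;0 0 0 0 0 0;0 0 0 0 0 0;0 0 0 0 0 0;0 0 0 0 0 0", gripper=-1)

```text
time_s: 6.8
position: [0.4442, -0.0349, 0.006]
tcp_rot: [[-0.999, 0.036, 0.0], [0.036, 0.999, -0.0], [-0.0, -0.0, -1.0]]
force: [-0.3, 0.3, -0.3]
opening: 0.156
grasp_force: 0.0
```

Request:
apply_moves(plan="0 0 -0.4 0 0 0;0 0 -0.5 0 0 0;0 0 -0.5 0 0 0;0 0 -0.4 0 0 0;0 0 0 0 0 0")

```text
time_s: 7.22
position: [0.4465, -0.0355, 0.0989]
tcp_rot: [[-0.999, 0.036, 0.007], [0.036, 0.999, -0.002], [-0.007, -0.002, -1.0]]
force: [0.7, -1.3, -0.0]
opening: -0.002
grasp_force: 0.0
```

```bash
cat >> h.py <<'E'
CO=np.array([.6916,-.0797]);CY=-8.0
def crad(x,y=0):
    a=np.radians(CY);return CO+np.array([np.cos(a)*x-np.sin(a)*y,np.sin(a)*x+np.cos(a)*y])
def local(p):
    a=np.radians(CY);d=np.array(p)[:2]-CO;return np.array([np.cos(a)*d[0]+np.sin(a)*d[1],-np.sin(a)*d[0]+np.cos(a)*d[1]])
E
python3 - <<'E'
from h import *
st=bot.read_state();print(st["opening"],st["grasp_force"])
carton(z=bot.read_state()["position"][2]-.006+.021)
p=crad(-.026);print(p);plan((*p,.10),172)
E
```

```text
-0.0016316695743703597 0.0
teal [ 0.4168 -0.1008] [0.0057 0.0426] -4.26
teal [ 0.4106 -0.0428] [0.0057 0.0425] -0.96
carton [ 0.424  -0.0753] [0.0074 0.0353] 4.59
carton [0.4294 0.0755] [0.0063 0.0426] 18.32
carton [ 0.4176 -0.0926] [0.022  0.0442] -3.6
carton [ 0.4134 -0.0415] [0.019  0.0473] 20.34
carton [ 0.3498 -0.067 ] [0.0101 0.0107] 77.37
carton [0.3684 0.03  ] [0.0472 0.0743] 5.43
[ 0.6659 -0.0761]
pos [ 0.4455 -0.0353  0.0974] yaw 177.92699024627274 shift units [-4.4333 -0.6561 -0.0309] turn z units 0.016463861795202046 z tilt [ 0.0046 -0.0016 -1.    ]
```

```bash
python3 - <<'E'
from h import *
carton(fn="pics/w5.png");plan((.447,-.036,.008),177.8)
E
```

```text
teal [ 0.4363 -0.1356] [0.0086 0.0649] -4.02
teal [ 0.427  -0.0478] [0.0087 0.0648] -0.59
carton [ 0.4464 -0.0973] [0.0115 0.0524] 5.05
carton [0.4549 0.1309] [0.0097 0.0627] 18.43
carton [ 0.4376 -0.1236] [0.0331 0.0673] -3.83
carton [ 0.4274 -0.0361] [0.0317 0.0654] 0.28
carton [ 0.336  -0.0847] [0.0139 0.016 ] 82.01
carton [0.3631 0.0621] [0.0712 0.1134] 5.35
pos [ 0.4444 -0.0349  0.0963] yaw 177.92057639450616 shift units [-0.0487 -0.0183  1.7656] turn z units 0.00033493442918373575 z tilt [ 0.0017 -0.0006 -1.    ]
```

View pics/w5.png

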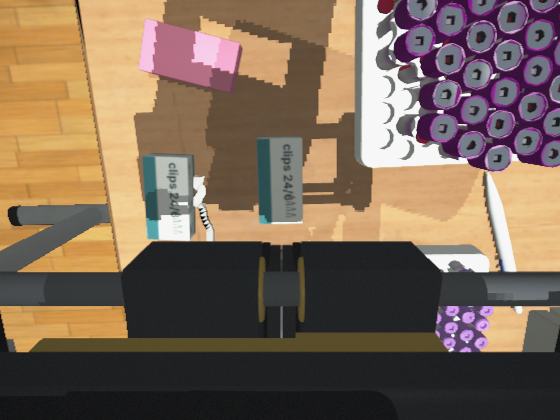

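The carton lies undisturbed at (280,180) and the fingers closed without it. I go down again and look before closing.

Request:
apply_moves(plan="0 0 0 0 0 0;0 0 0 0 0 0;0 0 0 0 0 0;0 0 0 0 0 0;0 0 0 0 0 0;0 0 0 0 0 0;0 0 0 0 0 0;0 0 0 0 0 0", gripper=0.2)

```text
time_s: 7.98
position: [0.4441, -0.0348, 0.0957]
tcp_rot: [[-0.999, 0.036, -0.0], [0.036, 0.999, 0.0], [0.0, 0.0, -1.0]]
force: [0.2, -0.3, 0.2]
opening: 0.524
grasp_force: 0.0
```

Request:
apply_moves(plan="0 0 0.5 0 0 0;0 0 0.5 0 0 0;0 0 0.4 0 0 0;0 0 0.4 0 0 0;0 0 0 0 0 0;0 0 0 0 0 0")

```text
time_s: 8.48
position: [0.4434, -0.0347, 0.0052]
tcp_rot: [[-0.999, 0.036, -0.002], [0.036, 0.999, 0.001], [0.002, 0.001, -1.0]]
force: [0.3, -0.5, 0.9]
opening: 0.601
grasp_force: 0.0
```

```bash
python3 - <<'E'
from h import *
c,im=shot("wrist","pics/w6.png");st=bot.read_state();print(st["position"],st["opening"],proj(c,st["position"]))
_,s=shot("scene","pics/s6.png")
o=np.hstack([im[100:420,120:460],cv2.resize(s[250:350,250:390],(448,320),interpolation=2)]);cv2.imwrite("pics/w6s.png",o[:,:,::-1])
E
```

```text
[ 0.4441 -0.0349  0.006 ] 0.5967148192088728 [280.9253 239.4597]
```

View pics/w6s.png

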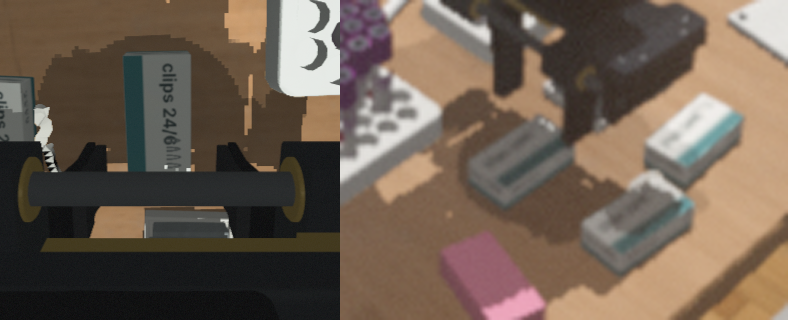

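```bash
python3 - <<'E'
from h import *
cs=cam("scene")
for u,v in((575,140),(505,95)):
    print([onz(cs,(250+(u-340)/3.2,250+v/3.2),z) for z in(.006,.02)])
for y in(-.064,-.006):print(proj(cs,(.444,y,.006)),(proj(cs,(.444,y,.006))-250)*3.2+[340,0])
for p in[(.46,-.053,.021),(.394,-.053,.021),(.394,-.018,.021),(.46,-.018,.021)]:print((proj(cs,p)-250)*3.2+[340,0])
E
```

```text
[array([ 0.4709, -0.0471,  0.006 ]), array([ 0.459 , -0.0565,  0.02  ])]
[array([0.4699, 0.0162, 0.006 ]), array([0.458 , 0.0055, 0.02  ])]
[320.9963 304.037 ] [567.1883 172.9185]
[300.7453 290.2241] [502.3851 128.717 ]
[572.054  135.4633]
[502.3238 185.8653]
[462.7968 157.6308]
[532.6045 109.4272]
```

The fingers look short of where the pose says, either high or far. I probe downward gently, watching the force.

Request:
apply_moves(plan="0 0 0.04 0 0 0;0 0 0.03 0 0 0;0 0 0 0 0 0")

```text
time_s: 8.83
position: [0.4446, -0.035, 0.0029]
tcp_rot: [[-0.999, 0.036, 0.001], [0.036, 0.999, -0.0], [-0.001, -0.0, -1.0]]
force: [-0.6, -0.0, -0.3]
opening: 0.601
grasp_force: 0.0
```

Request:
apply_moves(plan="0 0 0.03 0 0 0;0 0 0 0 0 0")

```text
time_s: 9.0
position: [0.4442, -0.0349, 0.0009]
tcp_rot: [[-0.999, 0.036, 0.0], [0.036, 0.999, -0.0], [-0.0, -0.0, -1.0]]
force: [-0.4, 0.2, -0.8]
opening: 0.599
grasp_force: 0.0
```

```bash
python3 - <<'E'
from h import *
st=bot.read_state();print(st["position"],st["force"])
_,t=shot("top","pics/t6.png");c,im=shot("wrist","pics/w7.png")
cv2.imwrite("pics/w7t.png",np.hstack([im[150:420,120:440],cv2.resize(t[170:260,300:400],(300,270),interpolation=2)])[:,:,::-1])
E
```

```text
[ 0.4442 -0.0349  0.0009] [-0.3749  0.2224 -0.832 ]
```

View pics/w7t.png

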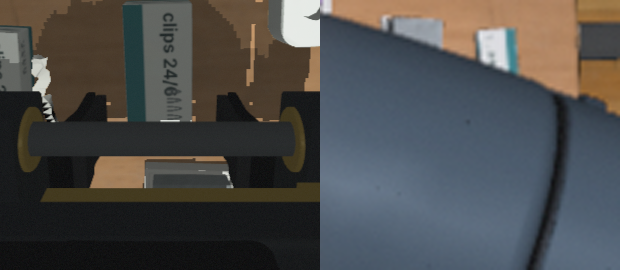

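By geometry (finger separation in the wrist view, and the scene ray), the real fingertips end about 30 to 38 mm short of the nominal TCP. I keep probing down until contact.

Request:
apply_moves(plan="0 0 0.12 0 0 0;0 0 0.12 0 0 0;0 0 0 0 0 0")

```text
time_s: 9.35
position: [0.4435, -0.0347, -0.0123]
tcp_rot: [[-0.999, 0.036, -0.002], [0.036, 0.999, 0.001], [0.002, 0.001, -1.0]]
force: [-0.1, 0.1, -0.5]
opening: 0.601
grasp_force: 0.0
```

```bash
python3 - <<'E'
from h import *
st=bot.read_state();print(st["position"],st["force"],st["opening"],st["joint_positions"],st["tau"])
carton()
E
```

```text
[ 0.4435 -0.0347 -0.0123] [-0.1     0.055  -0.4768] 0.6012048834839279 [ -18.9201   39.0237  116.1128    0.0006   24.9725 -106.8326] [ -0.03   -36.3479  -3.4783  -0.0251  -0.0395  -0.0008]
teal [ 0.4166 -0.1342] [0.0089 0.0259] -4.07
teal [ 0.4147 -0.0477] [0.009  0.0404] -0.98
carton [ 0.4257 -0.0947] [0.0088 0.0133] -2.24
carton [ 0.4166 -0.1342] [0.0089 0.0259] -4.07
carton [ 0.4147 -0.0477] [0.009  0.0404] -0.98
carton [0.3765 0.0557] [0.0601 0.0856] 8.7
```

Request:
apply_moves(plan="0 0 0.1 0 0 0;0 0 0.06 0 0 0;0 0 0 0 0 0")

```text
time_s: 9.65
position: [0.4438, -0.0347, -0.0199]
tcp_rot: [[-0.999, 0.036, -0.001], [0.036, 0.999, 0.0], [0.001, 0.0, -1.0]]
force: [-0.1, -0.1, -1.1]
opening: 0.595
grasp_force: 0.0
```

Request:
apply_moves(plan="0 0 0.04 0 0 0;0 0 0 0 0 0")

```text
time_s: 9.82
position: [0.444, -0.0348, -0.0215]
tcp_rot: [[-0.999, 0.036, -0.0], [0.036, 0.999, 0.0], [0.0, 0.0, -1.0]]
force: [-0.4, -0.4, 0.3]
opening: 0.6
grasp_force: 0.0
```

Request:
apply_moves(plan="0 0 0.04 0 0 0;0 0 0 0 0 0")

```text
time_s: 9.98
position: [0.4441, -0.0349, -0.0234]
tcp_rot: [[-0.999, 0.036, -0.0], [0.036, 0.999, 0.0], [0.0, 0.0, -1.0]]
force: [-0.4, 0.2, 0.1]
opening: 0.599
grasp_force: 0.0
```

Request:
apply_moves(plan="0 0 0.04 0 0 0;0 0 0 0 0 0;0 0 0 0 0 0;0 0 0 0 0 0;0 0 0 0 0 0;0 0 0 0 0 0;0 0 0 0 0 0", gripper=-1)

```text
time_s: 10.57
position: [0.4441, -0.0348, -0.0252]
tcp_rot: [[-0.999, 0.036, 0.0], [0.036, 0.999, -0.0], [-0.0, -0.0, -1.0]]
force: [-1.0, 0.6, -1.3]
opening: 0.398
grasp_force: 29.8
```

Gripped (opening 0.398 × 87 = 34.6 mm, the carton width). So the carton's underside is 25 mm above the reported TCP z. I nudge the carton away from the rack and regrip it nearer its front, for clearance under the head.

Request:
apply_moves(plan="0 0 -0.1 0 0 0;-0.22 0 0 0 0 0;-0.22 0 0 0 0 0;0 0 0.08 0 0 0;0 0 0 0 0 0")

```text
time_s: 10.98
position: [0.4663, -0.0357, -0.0244]
tcp_rot: [[-0.999, 0.036, 0.0], [0.036, 0.999, -0.0], [-0.0, -0.0, -1.0]]
force: [-0.1, -0.2, -1.5]
opening: 0.4
grasp_force: 29.8
```

Request:
apply_moves(plan="0 0 0 0 0 0;0 0 0 0 0 0;0 0 0 0 0 0;0.24 0 0 0 0 0;0.24 0 0 0 0 0;0 0 0 0 0 0", gripper=0.2)

```text
time_s: 11.48
position: [0.4398, -0.0343, -0.0242]
tcp_rot: [[-0.999, 0.038, -0.002], [0.038, 0.999, 0.001], [0.002, 0.001, -1.0]]
force: [0.0, -1.1, -0.1]
opening: 0.596
grasp_force: 0.0
```

Request:
apply_moves(plan="0 0 0 0 0 0;0 0 0 0 0 0;0 0 0 0 0 0;0 0 0 0 0 0;0 0 0 0 0 0;0 0 0 0 0 0", gripper=-1)

```text
time_s: 11.98
position: [0.4426, -0.0349, -0.0242]
tcp_rot: [[-0.999, 0.036, 0.001], [0.036, 0.999, -0.0], [-0.001, -0.0, -1.0]]
force: [0.2, -0.0, -0.4]
opening: 0.398
grasp_force: 29.9
```

Request:
apply_moves(plan="0 0 -0.3 0 0 0;0 0 -0.5 0 0 0;0 0 -0.5 0 0 0;0 0 -0.3 0 0 0;0 0 0 0 0 0;0 0 0 0 0 0")

```text
time_s: 12.48
position: [0.4425, -0.0349, 0.0563]
tcp_rot: [[-0.999, 0.036, 0.002], [0.036, 0.999, -0.001], [-0.002, -0.001, -1.0]]
force: [0.5, 0.1, -1.1]
opening: 0.401
grasp_force: 29.9
```

```bash
python3 - <<'E'
from h import *
p=crad(-.031);print(p);plan((*p,.02),172)
c,im=shot("wrist","pics/x1.png")
E
```

```text
[ 0.6609 -0.0754]
pos [ 0.4425 -0.0349  0.0563] yaw 177.92746732700522 shift units [-4.3923 -0.6518  0.7348] turn z units 0.016465187019458937 z tilt [ 0.0018 -0.0006 -1.    ]
```

Request:
apply_moves(plan="-0.44 -0.065 0 0 0 0;-0.44 -0.065 0 0 0 0;-0.44 -0.065 0 0 0 0;-0.44 -0.065 0 0 0 0;-0.44 -0.065 0 0 0 0;-0.44 -0.065 0 0 0 0;-0.44 -0.065 0 0 0 0;-0.44 -0.065 0 0 0 0;-0.44 -0.065 0 0 0 0;-0.35 -0.065 0 0 0 0.0165")

```text
time_s: 13.37
position: [0.6568, -0.0751, 0.0533]
tcp_rot: [[-0.99, 0.141, -0.003], [0.141, 0.99, 0.001], [0.003, 0.0, -1.0]]
force: [-0.9, 0.4, 0.5]
opening: 0.398
grasp_force: 29.9
```

Request:
apply_moves(plan="0 0 0.4 0 0 0;0 0 0.3 0 0 0;0 0 0 0 0 0;0 0 0 0 0 0")

```text
time_s: 13.7
position: [0.6541, -0.0744, 0.0179]
tcp_rot: [[-0.99, 0.14, -0.006], [0.14, 0.99, 0.002], [0.006, 0.001, -1.0]]
force: [0.0, -0.2, -1.5]
opening: 0.399
grasp_force: 30.0
```

```bash
python3 - <<'E'
from h import *
p=crad(-.031);st=bot.read_state();print(p,local(st["position"]),st["opening"],st["force"]);plan((*p,-.016),172)
E
```

```text
[ 0.6609 -0.0754] [-0.0379 -0.    ] 0.3988001237085037 [ 0.0331 -0.203  -1.4639]
pos [ 0.6541 -0.0744  0.0179] yaw 171.97975690912483 shift units [-0.1422  0.      0.6776] turn z units -5.623080798658167e-05 z tilt [-0.0057  0.0016 -1.    ]
```

Request:
apply_moves(plan="-0.1 0 0.3 0 0 0;0 0 0.2 0 0 0;0 0 0.1 0 0 0;0 0 0.06 0 0 0;0 0 0 0 0 0;0 0 0 0 0 0")

```text
time_s: 14.2
position: [0.6612, -0.0758, -0.012]
tcp_rot: [[-0.99, 0.139, 0.0], [0.139, 0.99, -0.0], [-0.0, -0.0, -1.0]]
force: [-0.4, -0.5, -0.6]
opening: 0.401
grasp_force: 30.0
```

```bash
python3 - <<'E'
from h import *
st=bot.read_state();print(local(st["position"]),st["position"],st["opening"],st["force"],yaw(st))
E
```

```text
[-0.0307 -0.0003] [ 0.6612 -0.0758 -0.012 ] 0.4005148667875032 [-0.404  -0.5197 -0.638 ] 171.98138749691748
```

Request:
apply_moves(plan="0 0 0.06 0 0 0;0 0 0.02 0 0 0;0 0 0 0 0 0")

```text
time_s: 14.45
position: [0.6615, -0.0759, -0.0159]
tcp_rot: [[-0.99, 0.14, 0.001], [0.14, 0.99, -0.0], [-0.001, -0.0, -1.0]]
force: [0.3, 0.0, 0.1]
opening: 0.398
grasp_force: 30.0
```

Request:
apply_moves(plan="0 0 0 0 0 0;0 0 0 0 0 0;0 0 0 0 0 0;0 0 0 0 0 0", gripper=0.2)

```text
time_s: 14.78
position: [0.6613, -0.0758, -0.0161]
tcp_rot: [[-0.99, 0.139, 0.0], [0.139, 0.99, -0.0], [-0.0, -0.0, -1.0]]
force: [-0.1, -0.5, -0.1]
opening: 0.573
grasp_force: 0.0
```

Request:
apply_moves(plan="0.4 0 0 0 0 0;0.4 0 0 0 0 0;0.4 0 0 0 0 0;0 0 0 0 0 0;0 0 0 0 0 0;0 0 0 0 0 0;0 0 0 0 0 0;0 0 0 0 0 0", gripper=-1)

```text
time_s: 15.45
position: [0.6035, -0.0679, -0.0161]
tcp_rot: [[-0.99, 0.14, 0.002], [0.14, 0.99, -0.001], [-0.002, -0.0, -1.0]]
force: [-0.9, 0.1, 0.1]
opening: 0.079
grasp_force: 0.0
```

```bash
python3 - <<'E'
from h import *
st=bot.read_state();print(local(st["position"]),st["position"],st["opening"],st["force"],yaw(st))
c,im=shot("wrist","pics/x2.png")
for k in("teal","carton"):
  for r,a in rects(im,(100,0,460,420),k,200):print(k,np.round(r[0]),np.round(r[1]),a,[np.round(local(onz(c,p,.029)),3) for p in cv2.boxPoints(r)])
E
```

```text
[-0.0889 -0.0006] [ 0.6035 -0.0679 -0.0161] 0.07947668027148924 [-0.9097  0.1283  0.0644] 171.98004840908268
teal [145.  98.] [166.  22.] 3313.5 [array([-0.191, -0.064]), array([-0.193, -0.055]), array([-0.132, -0.044]), array([-0.129, -0.053])]
carton [407.  88.] [ 62. 173.] 8299.0 [array([-0.133,  0.038]), array([-0.198,  0.036]), array([-0.197,  0.06 ]), array([-0.132,  0.064])]
carton [175.  87.] [172.  83.] 8127.0 [array([-0.193, -0.064]), array([-0.2  , -0.034]), array([-0.139, -0.018]), array([-0.13 , -0.052])]
```

Request:
apply_moves(plan="-0.25 0 0 0 0 0;-0.15 0 0 0 0 0;-0.12 0 0 0 0 0;-0.12 0 0 0 0 0;-0.1 0 0 0 0 0;-0.06 0 0 0 0 0;0 0 0 0 0 0")

```text
time_s: 16.08
position: [0.6423, -0.0732, -0.0162]
tcp_rot: [[-0.99, 0.139, 0.001], [0.139, 0.99, -0.0], [-0.001, -0.0, -1.0]]
force: [1.0, -0.4, -1.0]
opening: 0.005
grasp_force: 0.0
```

Request:
apply_moves(plan="-0.04 0 0 0 0 0;0 0 0 0 0 0;0 0 0 0 0 0")

```text
time_s: 16.33
position: [0.6433, -0.0732, -0.0163]
tcp_rot: [[-0.99, 0.14, -0.0], [0.14, 0.99, 0.0], [0.0, 0.0, -1.0]]
force: [0.0, 0.1, -0.1]
opening: 0.008
grasp_force: 0.0
```

```bash
python3 - <<'E'
from h import *
st=bot.read_state();print(local(st["position"]),st["position"],st["force"],yaw(st))
E
```

```text
[-0.0488 -0.0003] [ 0.6433 -0.0732 -0.0163] [ 0.018   0.1414 -0.137 ] 171.97832963198002
```

Request:
apply_moves(plan="-0.05 0 0 0 0 0;0 0 0 0 0 0;0 0 0 0 0 0")

```text
time_s: 16.58
position: [0.6461, -0.0737, -0.0162]
tcp_rot: [[-0.99, 0.14, 0.0], [0.14, 0.99, -0.0], [-0.0, -0.0, -1.0]]
force: [0.9, -0.1, -0.2]
opening: 0.004
grasp_force: 0.0
```

Request:
apply_moves(plan="-0.04 0 0 0 0 0;0 0 0 0 0 0;0 0 0 0 0 0")

```text
time_s: 16.83
position: [0.6462, -0.0736, -0.0164]
tcp_rot: [[-0.99, 0.139, -0.003], [0.139, 0.99, 0.001], [0.003, 0.0, -1.0]]
force: [-4.5, -0.3, 3.4]
opening: 0.004
grasp_force: 2.2
```

Request:
apply_moves(plan="-0.04 0 0 0 0 0;0 0 0 0 0 0;0 0 0 0 0 0")

```text
time_s: 17.08
position: [0.6461, -0.0734, -0.0165]
tcp_rot: [[-0.99, 0.139, -0.008], [0.139, 0.99, 0.001], [0.008, 0.0, -1.0]]
force: [-7.0, 0.4, 6.2]
opening: 0.001
grasp_force: 3.9
```

```bash
python3 - <<'E'
from h import *
st=bot.read_state();print(local(st["position"]),st["position"],st["force"],yaw(st))
E
```

```text
[-0.046  -0.0001] [ 0.6461 -0.0734 -0.0165] [-7.0249  0.3824  6.2334] 172.00853335797532
```

The carton is home against the wall: contact at TCP local x −46 mm, and the force rises. I back off and go to carton A.

Request:
apply_moves(plan="0.3 0 0 0 0 0;0.3 0 -0.1 0 0 0;0.4 0 -0.4 0 0 0;0.5 0 -0.5 0 0 0;0.6 0 -0.4 0 0 0;0.6 -0.1 0 0 0 0;0.6 -0.1 0 0 0 0;0.6 -0.1 0 0 0 0;0.4 -0.1 0 0 0 -0.011;0 0 0 0 0 0", gripper=0.2)

```text
time_s: 17.92
position: [0.4295, -0.0629, 0.0538]
tcp_rot: [[-0.998, 0.07, -0.004], [0.07, 0.998, 0.002], [0.004, 0.001, -1.0]]
force: [-0.7, 0.6, -0.9]
opening: 0.588
grasp_force: 0.0
```

```bash
python3 - <<'E'
from h import *
carton(fn="pics/x3.png");plan((.4223,-.1219,-.024),175.9)
E
```

```text
teal [ 0.4224 -0.1349] [0.0087 0.0352] -4.4
carton [ 0.4306 -0.0987] [0.0091 0.0234] -5.87
carton [ 0.4222 -0.1333] [0.0129 0.0354] -7.85
carton [ 0.3368 -0.0848] [0.0111 0.0425] 67.05
carton [0.3611 0.0556] [0.0666 0.1152] 10.06
pos [ 0.4331 -0.064   0.054 ] yaw 175.83416045203634 shift units [ 0.1328 -1.1714  1.5606] turn z units -0.00018288763323239562 z tilt [ 0.0004  0.     -1.    ]
```

A white key fob and chain lie by A's left flank (x 0.42 to 0.45), so I grip A near its front end, x about 0.413.

Request:
apply_moves(plan="0.1 -0.4 0 0 0 0;0.1 -0.4 0 0 0 0;0.11 -0.35 0 0 0 0;0 0 0 0 0 0;0 0 0 0 0 0", gripper=0.1)

```text
time_s: 18.38
position: [0.4169, -0.1219, 0.0539]
tcp_rot: [[-0.997, 0.074, 0.003], [0.074, 0.997, -0.002], [-0.003, -0.001, -1.0]]
force: [0.3, -0.2, -0.1]
opening: 0.551
grasp_force: 0.0
```

```bash
python3 - <<'E'
from h import *
carton();plan((.413,-.1213,-.024),175.9)
E
```

```text
teal [ 0.418  -0.1343] [0.0084 0.0275] -4.73
carton [ 0.4188 -0.1238] [0.0275 0.0292] 85.78
carton [ 0.3432 -0.0707] [0.012  0.0332] -17.16
carton [0.358  0.0357] [0.0293 0.1221] 6.76
pos [ 0.4164 -0.1209  0.0539] yaw 175.85877403076452 shift units [ 0.0715 -0.0108  1.557 ] turn z units -0.000114516581209677 z tilt [ 0.0024 -0.001  -1.    ]
```

Request:
apply_moves(plan="0.07 0 0.4 0 0 0;0 0 0.4 0 0 0;0 0 0.35 0 0 0;0 0 0.2 0 0 0;0 0 0.1 0 0 0;0 0 0.1 0 0 0;0 0 0 0 0 0")

```text
time_s: 19.02
position: [0.4115, -0.1195, -0.0243]
tcp_rot: [[-0.998, 0.07, -0.0], [0.07, 0.998, 0.0], [0.0, 0.0, -1.0]]
force: [0.0, 0.5, 0.7]
opening: 0.55
grasp_force: 0.0
```

Request:
apply_moves(plan="0 0 0 0 0 0;0 0 0 0 0 0;0 0 0 0 0 0;0 0 0 0 0 0;0 0 0 0 0 0;0 0 0 0 0 0", gripper=-1)

```text
time_s: 19.52
position: [0.4116, -0.1202, -0.0232]
tcp_rot: [[-0.997, 0.071, 0.001], [0.071, 0.997, -0.001], [-0.001, -0.001, -1.0]]
force: [1.3, 1.7, 5.2]
opening: 0.399
grasp_force: 29.9
```

Request:
apply_moves(plan="0 0 -0.1 0 0 0;0 0 -0.3 0 0 0;0 0 -0.4 0 0 0;0 0 -0.4 0 0 0;0 0 -0.4 0 0 0;0 0 -0.3 0 0 0;0 0 0 0 0 0")

```text
time_s: 20.1
position: [0.4124, -0.1208, 0.0736]
tcp_rot: [[-0.997, 0.071, 0.004], [0.071, 0.997, -0.003], [-0.005, -0.002, -1.0]]
force: [-0.5, 0.1, 0.4]
opening: 0.401
grasp_force: 29.9
```

```bash
python3 - <<'E'
from h import *
p=crad(-.031);plan((*p,.02),172)
E
```

```text
pos [ 0.4124 -0.1208  0.0736] yaw 175.94936369354468 shift units [-4.8878  1.2599  1.0917] turn z units 0.010970454704290786 z tilt [ 0.0044 -0.0028 -1.    ]
```

Request:
apply_moves(plan="-0.46 0.15 0 0 0 0;-0.46 0.15 0 0 0 0;-0.46 0.15 0 0 0 0;-0.46 0.15 0 0 0 0;-0.46 0.15 0 0 0 0;-0.46 0.15 0 0 0 0;-0.46 0.15 0 0 0 0;-0.4 0.15 0 0 0 0.011;0 0 0.5 0 0 0;0 0 0.5 0 0 0")

```text
time_s: 20.93
position: [0.5984, -0.073, 0.0208]
tcp_rot: [[-0.99, 0.138, 0.004], [0.138, 0.99, -0.001], [-0.004, -0.001, -1.0]]
force: [-0.7, -0.1, -1.2]
opening: 0.398
grasp_force: 29.9
```

Request:
apply_moves(plan="0 0 0 0 0 0;0 0 0 0 0 0")

```text
time_s: 21.1
position: [0.5935, -0.0722, 0.0189]
tcp_rot: [[-0.99, 0.14, -0.006], [0.14, 0.99, 0.002], [0.006, 0.001, -1.0]]
force: [0.4, -0.6, -0.4]
opening: 0.401
grasp_force: 29.9
```

```bash
python3 - <<'E'
from h import *
p=crad(-.032);st=bot.read_state();print(st["opening"]);plan((*p,.012),172)
E
```

```text
0.4011537784467007
pos [ 0.5935 -0.0722  0.0189] yaw 171.97621787571978 shift units [-1.3253  0.1259  0.1306] turn z units -6.606145633393604e-05 z tilt [-0.006   0.0018 -1.    ]
```

Request:
apply_moves(plan="-0.4 0.04 0 0 0 0;-0.4 0.04 0 0 0 0;-0.3 0.04 0 0 0 0;-0.2 0.006 0 0 0 0;0 0 0.13 0 0 0;0 0 0.05 0 0 0;0 0 0 0 0 0")

```text
time_s: 21.68
position: [0.6597, -0.0756, 0.0117]
tcp_rot: [[-0.99, 0.14, -0.002], [0.14, 0.99, 0.001], [0.002, 0.0, -1.0]]
force: [-0.7, -0.7, -1.2]
opening: 0.401
grasp_force: 29.9
```

Request:
apply_moves(plan="0 0 0.04 0 0 0;0 0 0.04 0 0 0;0 0 0 0 0 0;0 0 0 0 0 0")

```text
time_s: 22.02
position: [0.6609, -0.0758, 0.0082]
tcp_rot: [[-0.99, 0.14, -0.0], [0.14, 0.99, 0.0], [0.0, 0.0, -1.0]]
force: [-0.2, 0.5, -0.7]
opening: 0.403
grasp_force: 29.9
```

```bash
python3 - <<'E'
from h import *
st=bot.read_state();print(local(st["position"]),st["position"],st["opening"],st["force"],yaw(st))
E
```

```text
[-0.031  -0.0004] [ 0.6609 -0.0758  0.0082] 0.4026070937158762 [-0.1647  0.5434 -0.672 ] 171.97450236470007
```

Request:
apply_moves(plan="0 0 0.03 0 0 0;0 0 0.02 0 0 0;0 0 0 0 0 0")

```text
time_s: 22.27
position: [0.6612, -0.0759, 0.0059]
tcp_rot: [[-0.99, 0.14, 0.0], [0.14, 0.99, -0.0], [-0.0, -0.0, -1.0]]
force: [-0.0, 0.5, -0.8]
opening: 0.397
grasp_force: 29.9
```

Request:
apply_moves(plan="0 0 0 0 0 0;0 0 0 0 0 0;0 0 0 0 0 0;0 0 0 0 0 0", gripper=0.2)

```text
time_s: 22.6
position: [0.6612, -0.0758, 0.0058]
tcp_rot: [[-0.99, 0.14, 0.0], [0.14, 0.99, -0.0], [-0.0, -0.0, -1.0]]
force: [0.0, 0.2, 1.0]
opening: 0.572
grasp_force: 0.0
```

Request:
apply_moves(plan="0.35 0 0 0 0 0;0.35 0 0 0 0 0;0.2 0 0 0 0 0;0 0 0 0 0 0;0 0 0 0 0 0;0 0 0 0 0 0;0 0 0 0 0 0;0 0 0 0 0 0", gripper=-1)

```text
time_s: 23.27
position: [0.6177, -0.0698, 0.0059]
tcp_rot: [[-0.99, 0.14, 0.001], [0.14, 0.99, -0.0], [-0.001, -0.0, -1.0]]
force: [-0.1, -0.4, 1.2]
opening: 0.078
grasp_force: 0.0
```

Request:
apply_moves(plan="-0.2 0 0 0 0 0;-0.12 0 0 0 0 0;-0.1 0 0 0 0 0;-0.05 0 0 0 0 0;0 0 0 0 0 0;0 0 0 0 0 0")

```text
time_s: 23.77
position: [0.6397, -0.0727, 0.0056]
tcp_rot: [[-0.99, 0.139, -0.0], [0.139, 0.99, 0.0], [0.0, 0.0, -1.0]]
force: [0.3, 0.6, -0.4]
opening: 0.004
grasp_force: 0.0
```

```bash
python3 - <<'E'
from h import *
st=bot.read_state();print(local(st["position"]),st["position"],st["opening"],st["force"],yaw(st))
E
```

```text
[-0.0523 -0.0003] [ 0.6397 -0.0727  0.0056] 0.003941648631507358 [ 0.3266  0.5627 -0.3878] 171.98639028703673
```

Request:
apply_moves(plan="-0.06 0 0 0 0 0;-0.04 0 0 0 0 0;-0.02 0 0 0 0 0;0 0 0 0 0 0")

```text
time_s: 24.1
position: [0.6461, -0.0737, 0.0058]
tcp_rot: [[-0.99, 0.14, 0.0], [0.14, 0.99, -0.0], [-0.0, -0.0, -1.0]]
force: [0.1, -0.2, -0.2]
opening: 0.003
grasp_force: 0.0
```

Request:
apply_moves(plan="-0.04 0 0 0 0 0;0 0 0 0 0 0;0 0 0 0 0 0")

```text
time_s: 24.35
position: [0.6462, -0.0736, 0.0056]
tcp_rot: [[-0.99, 0.139, -0.003], [0.139, 0.99, 0.001], [0.003, 0.0, -1.0]]
force: [-3.2, -0.4, 1.9]
opening: 0.008
grasp_force: 2.0
```

```bash
python3 - <<'E'
from h import *
st=bot.read_state();print(local(st["position"]),st["position"],st["opening"],st["force"],yaw(st))
E
```

```text
[-0.0458 -0.0003] [ 0.6462 -0.0736  0.0056] 0.007966735807393883 [-3.22   -0.4058  1.9116] 171.98607383783008
```

Request:
apply_moves(plan="0.2 0 0 0 0 0;0.4 0 -0.2 0 0 0;0.5 0 -0.5 0 0 0;0.3 0 -0.6 0 0 0;0 0 -0.6 0 0 -0.018;0 0 -0.2 0 0 -0.004;0 0 0 0 0 0;0 0 0 0 0 0", gripper=0.2)

```text
time_s: 25.02
position: [0.5797, -0.0644, 0.1115]
tcp_rot: [[-1.0, 0.003, 0.003], [0.003, 1.0, -0.001], [-0.003, -0.001, -1.0]]
force: [-0.3, -0.7, -0.1]
opening: 0.525
grasp_force: 0.0
```

```bash
python3 - <<'E'
from h import *
carton(fn="pics/x4.png");plan((.505,-.102,-.0225),182.6)
im=cv2.imread("pics/x4.png")[:,:,::-1];c=cam("wrist",bot.read_state())
for r,a in rects(im,(240,60,480,245),"grey",800):print(np.round(r[0]),np.round(r[1]),[onz(c,p,.046)[:2] for p in cv2.boxPoints(r)])
E
```

```text
teal [ 0.5236 -0.1135] [0.0086 0.0648] 2.83
carton [ 0.5519 -0.0168] [0.007  0.0325] 2.42
carton [ 0.5084 -0.0116] [0.0291 0.0343] 85.65
carton [0.5538 0.0899] [0.0812 0.1289] -1.17
carton [ 0.5233 -0.1112] [0.0151 0.0656] 1.28
carton [0.4898 0.1394] [0.0106 0.1176] 18.3
carton [ 0.4618 -0.0993] [0.012  0.0578] 5.81
pos [ 0.5786 -0.0641  0.1104] yaw 179.8477893555403 shift units [ 1.4721 -0.7613  2.6569] turn z units -0.007645029567943595 z tilt [ 0.0005 -0.     -1.    ]
[335. 138.] [72. 99.] [array([ 0.5596, -0.0539]), array([ 0.4912, -0.0488]), array([0.4952, 0.0003]), array([ 0.5641, -0.0014])]
[442. 163.] [156.  73.] [array([0.4914, 0.0209]), array([0.4915, 0.0705]), array([0.6036, 0.0855]), array([0.6034, 0.0303])]
[250. 116.] [112.  19.] [array([ 0.4752, -0.0915]), array([ 0.4752, -0.0787]), array([ 0.5506, -0.0801]), array([ 0.5505, -0.0938])]
```

Request:
apply_moves(plan="0.36 -0.19 0 0 0 0;0.36 -0.19 0 0 0 0;0.36 -0.19 0 0 0 0;0.35 -0.18 0 0 0 -0.008;0 0 0.5 0 0 0;0 0 0.5 0 0 0;0 0 0.5 0 0 0;0 0 0 0 0 0;0 0 0 0 0 0", gripper=0.1)

```text
time_s: 25.82
position: [0.5051, -0.1008, 0.0336]
tcp_rot: [[-0.999, -0.048, -0.005], [-0.048, 0.999, 0.002], [0.005, 0.003, -1.0]]
force: [-0.8, 0.1, 0.1]
opening: 0.55
grasp_force: 0.0
```

```bash
python3 - <<'E'
from h import *
carton();plan((.507,-.1013,-.0225),182.8)
E
```

```text
teal [ 0.5027 -0.1149] [0.0083 0.0226] 2.11
carton [0.4981 0.0562] [0.0161 0.021 ] -87.3
carton [ 0.5021 -0.1026] [0.0226 0.0326] -87.3
carton [ 0.4548 -0.1025] [0.0134 0.0612] 4.06
carton [0.3978 0.0286] [0.0275 0.0495] 13.41
pos [ 0.5065 -0.1013  0.0349] yaw -177.23884287114208 shift units [-0.0129 -0.0023  1.1484] turn z units -0.00010789686428375313 z tilt [-0.0021  0.0009 -1.    ]
```

Request:
apply_moves(plan="0 0 0.4 0 0 0;0 0 0.3 0 0 0;0 0 0.15 0 0 0;0 0 0.1 0 0 0;0 0 0 0 0 0")

```text
time_s: 26.28
position: [0.5071, -0.1015, -0.0117]
tcp_rot: [[-0.999, -0.049, 0.0], [-0.049, 0.999, -0.0], [-0.0, -0.0, -1.0]]
force: [0.0, -0.4, 1.2]
opening: 0.546
grasp_force: 0.0
```

Request:
apply_moves(plan="0 0 0.08 0 0 0;0 0 0.06 0 0 0;0 0 0.06 0 0 0;0 0 0 0 0 0")

```text
time_s: 26.62
position: [0.5069, -0.1015, -0.0219]
tcp_rot: [[-0.999, -0.048, -0.0], [-0.048, 0.999, 0.0], [0.0, 0.0, -1.0]]
force: [-0.2, 1.2, 0.4]
opening: 0.551
grasp_force: 0.0
```

Request:
apply_moves(plan="0 0 0 0 0 0;0 0 0 0 0 0;0 0 0 0 0 0;0 0 0 0 0 0;0 0 0 0 0 0", gripper=-1)

```text
time_s: 27.03
position: [0.507, -0.1016, -0.0216]
tcp_rot: [[-0.999, -0.049, 0.0], [-0.049, 0.999, -0.0], [-0.0, -0.0, -1.0]]
force: [0.4, 0.2, 1.4]
opening: 0.401
grasp_force: 30.0
```

Request:
apply_moves(plan="0 0 -0.1 0 0 0;0 0 -0.3 0 0 0;0 0 -0.5 0 0 0;0 0 -0.5 0 0 0;0 0 -0.4 0 0 0;-0.4 0.1 0 0 0 0;-0.4 0.1 0 0 0 0;-0.4 0.1 0 0 0 0.01;-0.3 0.1 0 0 0 0.0195;0 0 0 0 0 0")

```text
time_s: 27.87
position: [0.5849, -0.0785, 0.069]
tcp_rot: [[-0.99, 0.138, 0.005], [0.138, 0.99, -0.001], [-0.005, -0.0, -1.0]]
force: [0.8, -0.2, -0.3]
opening: 0.402
grasp_force: 30.0
```

```bash
python3 - <<'E'
from h import *
p=crad(-.036);q=crad(-.085);st=bot.read_state();print(st["opening"],st["grasp_force"]);plan((*q,.034),172);plan((*p,.034),172)
E
```

```text
0.4021771455932599 29.988921582698822
pos [ 0.5849 -0.0785  0.069 ] yaw 172.06493038381842 shift units [-0.414   0.2731  0.7029] turn z units 0.0001803621772733916 z tilt [ 0.005 -0.001 -1.   ]
pos [ 0.5849 -0.0785  0.069 ] yaw 172.06493038381842 shift units [-1.394   0.272   0.7078] turn z units 0.0001803621772733916 z tilt [ 0.005 -0.001 -1.   ]
```

Request:
apply_moves(plan="-0.2 0.27 0.2 0 0 0;0 0 0.3 0 0 0;0 0 0.2 0 0 0;0 0 0 0 0 0;-0.4 0 0 0 0 0;-0.4 0 0 0 0 0;-0.3 0 0 0 0 0;-0.1 0 0 0 0 0;0 0 0 0 0 0;0 0 0 0 0 0")

```text
time_s: 28.7
position: [0.6509, -0.075, 0.0332]
tcp_rot: [[-0.991, 0.136, -0.002], [0.136, 0.991, 0.0], [0.002, 0.0, -1.0]]
force: [-0.4, 0.7, 0.0]
opening: 0.399
grasp_force: 30.0
```

```bash
python3 - <<'E'
from h import *
p=crad(-.036);st=bot.read_state();print(st["opening"],st["force"],local(st["position"]));plan((*p,.029),172)
E
```

```text
0.39859409880480096 [-0.4023  0.6515  0.0183] [-0.041 -0.001]
pos [ 0.6509 -0.075   0.0332] yaw 172.16280757393426 shift units [-0.0995  0.02    0.0829] turn z units 0.0004522432609284976 z tilt [-0.0021  0.0005 -1.    ]
```

Request:
apply_moves(plan="-0.06 0.015 0 0 0 0.0004;0 0 0.04 0 0 0;0 0 0.04 0 0 0;0 0 0 0 0 0")

```text
time_s: 29.03
position: [0.6545, -0.0744, 0.0287]
tcp_rot: [[-0.99, 0.139, -0.002], [0.139, 0.99, 0.0], [0.002, 0.0, -1.0]]
force: [0.6, -0.0, -0.1]
opening: 0.398
grasp_force: 30.0
```

Request:
apply_moves(plan="0 0 0 0 0 0;0 0 0 0 0 0;0 0 0 0 0 0;0 0 0 0 0 0", gripper=0.2)

```text
time_s: 29.37
position: [0.6556, -0.0747, 0.0294]
tcp_rot: [[-0.99, 0.139, 0.0], [0.139, 0.99, -0.0], [-0.0, -0.0, -1.0]]
force: [0.1, -0.1, 0.1]
opening: 0.573
grasp_force: 0.0
```

Request:
apply_moves(plan="0.35 0 0 0 0 0;0.35 0 0 0 0 0;0.3 0 0 0 0 0;0 0 0 0 0 0;0 0 0 0 0 0;0 0 0 0 0 0;0 0 0 0 0 0;0 0 0 0 0 0;0 0 0 0 0 0", gripper=-1)

```text
time_s: 30.12
position: [0.6068, -0.0679, 0.0293]
tcp_rot: [[-0.99, 0.139, 0.001], [0.139, 0.99, -0.0], [-0.001, -0.0, -1.0]]
force: [0.4, 0.6, 0.8]
opening: 0.039
grasp_force: 0.0
```

Request:
apply_moves(plan="-0.25 0 0 0 0 0;-0.15 0 0 0 0 0;-0.1 0 0 0 0 0;-0.08 0 0 0 0 0;-0.06 0 0 0 0 0;0 0 0 0 0 0;0 0 0 0 0 0")

```text
time_s: 30.7
position: [0.6375, -0.0721, 0.0291]
tcp_rot: [[-0.99, 0.139, -0.0], [0.139, 0.99, 0.0], [0.0, 0.0, -1.0]]
force: [-0.3, -0.3, -0.2]
opening: 0.003
grasp_force: 0.0
```

```bash
python3 - <<'E'
from h import *
st=bot.read_state();print(local(st["position"]),st["position"],st["opening"],st["force"],yaw(st))
E
```

```text
[-0.0546 -0.    ] [ 0.6375 -0.0721  0.0291] 0.002515815746762226 [-0.3326 -0.3063 -0.152 ] 172.0176807351075
```

Request:
apply_moves(plan="-0.07 0 0 0 0 0;-0.06 0 0 0 0 0;-0.04 0 0 0 0 0;0 0 0 0 0 0;0 0 0 0 0 0")

```text
time_s: 31.12
position: [0.6463, -0.0734, 0.0292]
tcp_rot: [[-0.99, 0.139, 0.0], [0.139, 0.99, -0.0], [-0.0, -0.0, -1.0]]
force: [1.3, 1.2, -0.6]
opening: 0.004
grasp_force: 0.0
```

Request:
apply_moves(plan="-0.04 0 0 0 0 0;0 0 0 0 0 0;0 0 0 0 0 0")

```text
time_s: 31.37
position: [0.6463, -0.0733, 0.0291]
tcp_rot: [[-0.99, 0.139, -0.004], [0.139, 0.99, 0.001], [0.004, 0.0, -1.0]]
force: [-5.4, 0.7, 3.3]
opening: 0.004
grasp_force: 2.5
```

All three cartons are home. Now I back off and look at the column and the pile in one composite picture.

Request:
apply_moves(plan="0.2 0 0 0 0 0;0.4 0 -0.2 0 0 0;0.4 0.3 -0.5 0 0 0;0 0.3 -0.6 0 0 -0.018;0 0.3 -0.4 0 0 -0.004;0 0 0 0 0 0;0 0 0 0 0 0", gripper=0.4)

```text
time_s: 31.95
position: [0.6053, -0.0218, 0.116]
tcp_rot: [[-1.0, 0.0, 0.006], [0.0, 1.0, -0.001], [-0.006, -0.001, -1.0]]
force: [-0.1, 1.1, 0.2]
opening: 0.446
grasp_force: 0.0
```

```bash
python3 - <<'E'
from h import *
st=bot.read_state();np.save("x5.npy",st);print(st["position"],yaw(st))
_,w=shot("wrist","pics/x5.png");_,s=shot("scene","pics/s5.png")
cv2.imwrite("pics/v5.png",np.hstack([cv2.resize(w[20:260,200:460],(390,360)),cv2.resize(s[185:285,350:450],(410,410),interpolation=2)[:360]])[:,:,::-1])
E
```

```text
[ 0.6053 -0.0218  0.116 ] 179.9951343232673
```

View pics/v5.png

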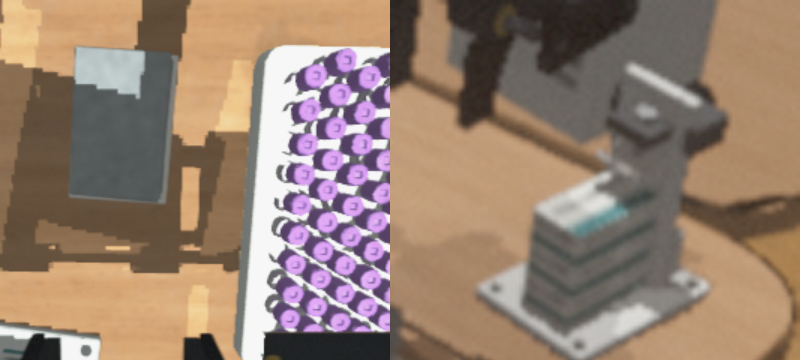

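The column stands square in the cradle, in the scene half around (590,260), with the foot clear above it. The wrist half shows the top board at composite (120,125). I measure the board and the foot.

```bash
python3 - <<'E'
from h import *
st=np.load("x5.npy",allow_pickle=True).item();c=cam("wrist",st);im=cv2.imread("pics/x5.png")[:,:,::-1]
q=[(200+u/1.5,20+v/1.5) for u,v in((77,47),(175,54),(162,203),(70,196))]
for z in(.04,.046):
    P=np.array([onz(c,p,z)[:2] for p in q]);print(z,P.tolist(),P.mean(0),"w",np.linalg.norm(P[1]-P[0]),np.linalg.norm(P[2]-P[3]),"l",np.linalg.norm(P[3]-P[0]),np.linalg.norm(P[2]-P[1]),"ang",[np.degrees(np.arctan2(*(P[a]-P[b])[::-1])) for a,b in((3,0),(2,1))])
hsv=cv2.cvtColor(im,cv2.COLOR_RGB2HSV).astype(int)
m=((hsv[...,1]<70)|((hsv[...,0]>85)&(hsv[...,0]<130))).astype(np.uint8)*255
k=np.zeros_like(m);k[30:175,235:325]=m[30:175,235:325]
cs,_=cv2.findContours(k,cv2.RETR_EXTERNAL,cv2.CHAIN_APPROX_NONE);b=max(cs,key=cv2.contourArea);r=cv2.minAreaRect(b);print(r,[onz(c,p,.046)[:2] for p in cv2.boxPoints(r)])
# head in scene: predicted composite pixels of head top/front corners for H
sc=cam("scene")
for H in(.078,.085,.092):
    f=lambda x,y,z:np.round((proj(sc,(*crad(x-.003,y),z))-[350,185])*4.1+[390,0])
    print(H,"headtop 14,-15",f(.014,-.015,H+.041),"64,-30",f(.064,-.03,H+.041),"14,-15 bot",f(.014,-.015,H+.021),"wedge tip 10,-15",f(.010,-.015,H+.009),"pad 33,-15",f(.033,-.015,H))
print("walltop",f(.034,-.025,.136),f(.034,.025,.136),"colfrontR",f(-.0335,-.0175,.071),f(-.0335,.0175,.071))
E
```

```text
0.04 [[0.49519393156765174, -0.04258867146831659], [0.49823026579849605, 0.002771775568641645], [0.5669087465157673, -0.0019728079258219296], [0.5634572157218851, -0.04751248252313454]] [ 0.5309 -0.0223] w 0.04546195641362226 0.045670286043008705 l 0.06844063032165293 0.06884217302038433 ang [np.float64(-4.125583280751098), np.float64(-3.951942046720905)]
0.046 [[0.4961189278178581, -0.04212414029991951], [0.49908827001507966, 0.0022354984063306174], [0.5662514659383934, -0.0024044031681525295], [0.56287608785018, -0.04693931505495674]] [ 0.5311 -0.0223] w 0.044458908435017215 0.04466264159231747 l 0.06693059332997563 0.06732327660812651 ang [np.float64(-4.125583280751105), np.float64(-3.951942046720902)]
((281.130615234375, 102.99765014648438), (69.72145080566406, 101.71868896484375), 3.7313966751098633) [array([ 0.5635, -0.0496]), array([ 0.4953, -0.0432]), array([0.4982, 0.004 ]), array([0.5667, 0.001 ])]
0.078 headtop 14,-15 [640. 133.] 64,-30 [722. 116.] 14,-15 bot [634. 164.] wedge tip 10,-15 [626. 184.] pad 33,-15 [651. 183.]
0.085 headtop 14,-15 [642. 122.] 64,-30 [724. 105.] 14,-15 bot [637. 153.] wedge tip 10,-15 [628. 174.] pad 33,-15 [653. 173.]
0.092 headtop 14,-15 [645. 112.] 64,-30 [727.  95.] 14,-15 bot [639. 142.] wedge tip 10,-15 [630. 163.] pad 33,-15 [655. 163.]
walltop [685. 103.] [613.  64.] colfrontR [572. 237.] [524. 207.]
```

```bash
python3 - <<'E'
from h import *
g=cv2.cvtColor(cv2.imread("pics/s5.png"),cv2.COLOR_BGR2GRAY)
print("cols",list(range(400,432)))
for r in range(196,242):print(r,g[r,400:432])
sc=cam("scene")
for H in(.078,.085,.092):
  f=lambda x,y,z:np.round(proj(sc,(*crad(x-.003,y),z)),1)
  print(H,[f(.014,y,H+z) for y in(-.015,.015) for z in(.041,.021)],[f(.064,-.03,H+z) for z in(.041,.021)],f(.033,-.015,H),f(.01,-.015,H+.009))
E
```

```text
cols [400, 401, 402, 403, 404, 405, 406, 407, 408, 409, 410, 411, 412, 413, 414, 415, 416, 417, 418, 419, 420, 421, 422, 423, 424, 425, 426, 427, 428, 429, 430, 431]
196 [ 86  97 100 103 101 100 102 100  99 100 101 100 101 101 102 102 101 102
 100 102 103  99 102  99 102 102 101 117 138 145 146 145]
197 [ 97 101 102  98 102 103  99 100 103 100 101 100 103 101 101 101 100 102
  99 102 101 104 101 102 102 100 103 123 143 146 146 144]
198 [101 100 101 101 100 102 101  99 101 101 101 102  98 102 101 101 102 102
 102 101 100 103 101 103 101 100 108 132 144 146 147 147]
199 [ 99 102 102 102 101 101 100 101 105 104 102 100 102  99 101 100 102 103
 102 103 103 102 100 100  98 100 113 136 145 146 148 148]
200 [100  98 100 101 101 100 100 113 139 144 118 108 103 102 101 101 102 103
 103 101 103 100 101 102 100 101 117 143 148 147 146 146]
201 [ 99 100 101 100 100 102 102 131 174 191 179 150 119 111 101 102 101 101
 102 102  99 103 101 103 101 106 122 145 147 148 147 147]
202 [102 101 101  99 100 102 101 122 164 189 200 192 179 156 124 108 103 101
 103 102 102 100 101 101  99 106 127 143 147 15
[... 5097 characters left out ...]
51 162 162 160 151 139 122 104  88  80  78]
241 [106 107 104 102 100 104 102  95  87  80  74  82  88  95  96 102 104 102
 104 103 120 146 157 164 164 161 159 152 140 122 104  90]
0.078 [array([411.1, 217.5]), array([409.6, 224.9]), array([400.7, 211.6]), array([399.4, 218.9])] [array([431. , 213.3]), array([429.3, 220.7])] [413.7 229.7] [407.6 229.9]
0.085 [array([411.6, 214.9]), array([410.1, 222.3]), array([401.2, 209. ]), array([399.9, 216.4])] [array([431.6, 210.7]), array([429.9, 218.1])] [414.2 227.2] [408.1 227.3]
0.092 [array([412.1, 212.2]), array([410.6, 219.7]), array([401.6, 206.4]), array([400.3, 213.8])] [array([432.1, 208.1]), array([430.5, 215.5])] [414.7 224.7] [408.6 224.8]
```

The top board is at (0.531,-0.022), angle −4°, and its size matches at z = 46 mm. The foot height estimate, 80 to 87 mm, is too loose to fix the board count. I will touch the column top (71 mm) and the head top with the closed fingertips and compare.

Request:
apply_moves(plan="-0.38 -0.36 0 0 0 0;-0.38 -0.36 0 0 0 0;-0.38 -0.36 0 0 0 0.018;0 0 0.3 0 0 0.004;0 0 0.4 0 0 0;0 0 0.3 0 0 0;0 0 0 0 0 0;0 0 0 0 0 0", gripper=-1)

```text
time_s: 32.72
position: [0.6584, -0.0764, 0.0617]
tcp_rot: [[-0.99, 0.14, -0.004], [0.14, 0.99, 0.001], [0.005, 0.001, -1.0]]
force: [-0.5, 0.1, -0.2]
opening: 0.112
grasp_force: 0.0
```

```bash
python3 - <<'E'
from h import *
st=bot.read_state();print(st["opening"],local(st["position"]),st["force"]);plan((*crad(-.030),.04),172)
E
```

```text
0.1119982456206437 [-0.0333 -0.0014] [-0.5368  0.071  -0.1681]
pos [ 0.6584 -0.0764  0.0617] yaw 171.9441507889562 shift units [-0.0678  0.0277  0.4344] turn z units -0.00015513669734390747 z tilt [-0.0045  0.0012 -1.    ]
```

Request:
apply_moves(plan="-0.06 0.03 0.15 0 0 0;0 0 0.1 0 0 0;0 0 0.06 0 0 0;0 0 0 0 0 0;0 0 0 0 0 0")

```text
time_s: 33.13
position: [0.6632, -0.0749, 0.0489]
tcp_rot: [[-0.99, 0.139, 0.0], [0.139, 0.99, -0.0], [-0.0, -0.0, -1.0]]
force: [0.1, -0.6, 0.0]
opening: 0.008
grasp_force: 0.0
```

Request:
apply_moves(plan="0 0 0.05 0 0 0;0 0 0 0 0 0;0 0 0 0 0 0")

```text
time_s: 33.38
position: [0.6632, -0.0749, 0.0464]
tcp_rot: [[-0.99, 0.139, 0.0], [0.139, 0.99, -0.0], [-0.0, -0.0, -1.0]]
force: [0.1, -0.4, 1.0]
opening: 0.003
grasp_force: 0.0
```

Request:
apply_moves(plan="0 0 0.04 0 0 0;0 0 0 0 0 0;0 0 0 0 0 0")

```text
time_s: 33.63
position: [0.6631, -0.0749, 0.0442]
tcp_rot: [[-0.99, 0.139, -0.0], [0.139, 0.99, 0.0], [0.0, 0.0, -1.0]]
force: [0.4, -0.4, 1.1]
opening: 0.002
grasp_force: 0.0
```

Request:
apply_moves(plan="0 0 0.04 0 0 0;0 0 0 0 0 0;0 0 0 0 0 0")

```text
time_s: 33.88
position: [0.6631, -0.075, 0.0421]
tcp_rot: [[-0.99, 0.139, -0.0], [0.139, 0.99, 0.0], [0.0, 0.0, -1.0]]
force: [-0.4, -0.5, 0.7]
opening: 0.004
grasp_force: 0.0
```

Request:
apply_moves(plan="0 0 0.04 0 0 0;0 0 0 0 0 0;0 0 0 0 0 0")

```text
time_s: 34.13
position: [0.6631, -0.0749, 0.0401]
tcp_rot: [[-0.99, 0.139, -0.0], [0.139, 0.99, 0.0], [0.0, 0.0, -1.0]]
force: [-0.2, -0.4, 0.6]
opening: 0.001
grasp_force: 0.0
```

Request:
apply_moves(plan="0 0 0.04 0 0 0;0 0 0 0 0 0;0 0 0 0 0 0")

```text
time_s: 34.38
position: [0.663, -0.0749, 0.0381]
tcp_rot: [[-0.99, 0.139, -0.0], [0.139, 0.99, 0.0], [0.0, 0.0, -1.0]]
force: [-0.7, 0.1, 0.2]
opening: 0.004
grasp_force: 0.0
```

Request:
apply_moves(plan="0 0 0.03 0 0 0;0 0 0 0 0 0;0 0 0 0 0 0")

```text
time_s: 34.63
position: [0.6635, -0.075, 0.037]
tcp_rot: [[-0.99, 0.139, 0.001], [0.139, 0.99, -0.0], [-0.001, -0.0, -1.0]]
force: [-0.4, -0.6, 3.2]
opening: 0.007
grasp_force: 0.6
```

Column top contact is at TCP z 0.0372, so the tip offset is 33.8 mm. Next I touch the head top behind the wall.

Request:
apply_moves(plan="0 0 -0.4 0 0 0;0 0 -0.6 0 0 0;0 0 -0.6 0 0 0;0 0 -0.2 0 0 0;-0.5 0 0 0 0 0;-0.5 0 0 0 0 0;-0.5 0 0 0 0 0;-0.15 0 0 0 0 0;0 0 0 0 0 0;0 0 0 0 0 0")

```text
time_s: 35.47
position: [0.7435, -0.0861, 0.1254]
tcp_rot: [[-0.99, 0.139, -0.003], [0.139, 0.99, 0.001], [0.003, 0.0, -1.0]]
force: [-0.4, 0.8, 0.2]
opening: 0.007
grasp_force: 0.0
```

```bash
python3 - <<'E'
from h import *
st=bot.read_state();print(local(st["position"]),st["force"]);plan((*crad(.053),.106),172)
E
```

```text
[0.0523 0.0009] [-0.4219  0.7576  0.2015]
pos [ 0.7435 -0.0861  0.1254] yaw 172.02168186273025 shift units [-0.0161 -0.0179  0.387 ] turn z units 6.0227396472909175e-05 z tilt [-0.0032  0.0008 -1.    ]
```

Request:
apply_moves(plan="-0.03 0 0.2 0 0 0;0 0 0.18 0 0 0;0 0 0 0 0 0;0 0 0 0 0 0")

```text
time_s: 35.8
position: [0.7446, -0.0862, 0.1061]
tcp_rot: [[-0.99, 0.139, -0.004], [0.139, 0.99, 0.001], [0.004, 0.0, -1.0]]
force: [1.0, 0.5, 0.4]
opening: 0.005
grasp_force: 0.0
```

Request:
apply_moves(plan="0 0 0.05 0 0 0;0 0 0.04 0 0 0;0 0 0 0 0 0;0 0 0 0 0 0")

```text
time_s: 36.13
position: [0.7464, -0.0867, 0.1034]
tcp_rot: [[-0.99, 0.139, 0.0], [0.139, 0.99, -0.0], [-0.0, -0.0, -1.0]]
force: [0.0, 0.2, -0.6]
opening: 0.004
grasp_force: 0.0
```

Request:
apply_moves(plan="0 0 0.04 0 0 0;0 0 0 0 0 0;0 0 0 0 0 0")

```text
time_s: 36.38
position: [0.7463, -0.0866, 0.1012]
tcp_rot: [[-0.99, 0.139, -0.0], [0.139, 0.99, 0.0], [0.0, 0.0, -1.0]]
force: [-0.1, -0.2, -0.1]
opening: -0.0
grasp_force: 0.0
```

Request:
apply_moves(plan="0 0 0.04 0 0 0;0 0 0 0 0 0;0 0 0 0 0 0")

```text
time_s: 36.63
position: [0.7462, -0.0866, 0.099]
tcp_rot: [[-0.99, 0.139, -0.0], [0.139, 0.99, 0.0], [0.0, 0.0, -1.0]]
force: [1.0, -0.2, 0.2]
opening: 0.005
grasp_force: 0.0
```

Past the wall-top level (0.102), so the fingers are behind the wall. I continue down.

Request:
apply_moves(plan="0 0 0.04 0 0 0;0 0 0 0 0 0;0 0 0 0 0 0")

```text
time_s: 36.88
position: [0.7462, -0.0866, 0.097]
tcp_rot: [[-0.99, 0.139, -0.0], [0.139, 0.99, 0.0], [0.0, 0.0, -1.0]]
force: [-0.3, 0.5, -0.5]
opening: 0.004
grasp_force: 0.0
```

Request:
apply_moves(plan="0 0 0.03 0 0 0;0 0 0 0 0 0;0 0 0 0 0 0")

```text
time_s: 37.13
position: [0.7463, -0.0866, 0.0956]
tcp_rot: [[-0.99, 0.139, -0.0], [0.139, 0.99, 0.0], [0.0, -0.0, -1.0]]
force: [-0.4, -0.1, 0.2]
opening: 0.007
grasp_force: 0.0
```

Request:
apply_moves(plan="0 0 0.03 0 0 0;0 0 0 0 0 0;0 0 0 0 0 0")

```text
time_s: 37.38
position: [0.7463, -0.0866, 0.0941]
tcp_rot: [[-0.99, 0.139, -0.0], [0.139, 0.99, 0.0], [0.0, -0.0, -1.0]]
force: [0.3, 0.2, -0.4]
opening: 0.006
grasp_force: 0.0
```

Request:
apply_moves(plan="0 0 0.03 0 0 0;0 0 0 0 0 0;0 0 0 0 0 0")

```text
time_s: 37.63
position: [0.7463, -0.0866, 0.0926]
tcp_rot: [[-0.99, 0.139, -0.0], [0.139, 0.99, 0.0], [0.0, 0.0, -1.0]]
force: [0.2, 0.3, -0.4]
opening: 0.005
grasp_force: 0.0
```

Request:
apply_moves(plan="0 0 0.03 0 0 0;0 0 0 0 0 0;0 0 0 0 0 0")

```text
time_s: 37.88
position: [0.7463, -0.0866, 0.0911]
tcp_rot: [[-0.99, 0.139, -0.0], [0.139, 0.99, 0.0], [0.0, 0.0, -1.0]]
force: [0.2, -0.1, 0.1]
opening: 0.002
grasp_force: 0.0
```

Request:
apply_moves(plan="0 0 0.03 0 0 0;0 0 0 0 0 0;0 0 0 0 0 0")

```text
time_s: 38.13
position: [0.7463, -0.0866, 0.0896]
tcp_rot: [[-0.99, 0.139, -0.0], [0.139, 0.99, 0.0], [0.0, 0.0, -1.0]]
force: [-0.8, 0.1, -0.5]
opening: 0.003
grasp_force: 0.0
```

Request:
apply_moves(plan="0 0 0.03 0 0 0;0 0 0 0 0 0;0 0 0 0 0 0")

```text
time_s: 38.38
position: [0.7466, -0.0867, 0.0885]
tcp_rot: [[-0.99, 0.139, 0.001], [0.139, 0.99, -0.0], [-0.001, -0.0, -1.0]]
force: [0.1, -0.4, 1.1]
opening: 0.01
grasp_force: 0.6
```

Request:
apply_moves(plan="0 0 0.03 0 0 0;0 0 0 0 0 0;0 0 0 0 0 0")

```text
time_s: 38.63
position: [0.7466, -0.0867, 0.0885]
tcp_rot: [[-0.99, 0.139, 0.001], [0.139, 0.99, -0.0], [-0.001, -0.0, -1.0]]
force: [-1.9, 0.2, 6.1]
opening: 0.007
grasp_force: 3.1
```

The head top is at 122.3 mm, so the foot underside is at 81.3 mm. One board tops out at 78 mm, no lift. Two boards reach 85 mm, a 3.7 mm lift. So two boards are needed. Before gripping over the rack, I check its height.

Request:
apply_moves(plan="0 0 -0.4 0 0 0;0 0 -0.5 0 0 0;0 0 -0.2 0 0 0;0.6 0.1 0 0 0 0;0.6 0.1 0 0 0 0;0.6 0.1 0 0 0 0;0.6 0.1 0 0 0 0;0 0.3 -0.1 0 0 -0.015;0 0.2 -0.1 0 0 0;0 0 0 0 0 0", gripper=0.4)

```text
time_s: 39.47
position: [0.6344, -0.0237, 0.1533]
tcp_rot: [[-0.999, 0.045, 0.004], [0.045, 0.999, -0.0], [-0.004, 0.0, -1.0]]
force: [0.6, 1.2, 0.9]
opening: 0.656
grasp_force: 0.0
```

```bash
cat >> h.py <<'E'
def board(z,fn,roi=(200,20,345,240)):
    st=bot.read_state();im=capture("wrist");c=cam("wrist",st);cv2.imwrite(fn,im[:,:,::-1])
    h=cv2.cvtColor(im,cv2.COLOR_RGB2HSV).astype(int);m=((h[...,1]<70)|((h[...,0]>85)&(h[...,0]<130))).astype(np.uint8)*255
    k=np.zeros_like(m);x0,y0,x1,y1=roi;k[y0:y1,x0:x1]=m[y0:y1,x0:x1];k=cv2.morphologyEx(k,cv2.MORPH_OPEN,np.ones((5,5),np.uint8))
    cs,_=cv2.findContours(k,cv2.RETR_EXTERNAL,cv2.CHAIN_APPROX_NONE)
    for b in cs:
        if cv2.contourArea(b)>1500:
            r=cv2.minAreaRect(b);q=np.array([onz(c,p,z)[:2] for p in cv2.boxPoints(r)]);e=[np.linalg.norm(q[1]-q[0]),np.linalg.norm(q[2]-q[1])]
            l=(q[1]-q[0]) if e[0]>e[1] else q[2]-q[1]
            print("board",np.round(r[0]),q.mean(0),np.round(e,4),(np.degrees(np.arctan2(l[1],l[0]))+90)%180-90)
E
python3 - <<'E'
from h import *
print(tri([ray(cam("scene"),(295,252)),ray(cam("top"),(298.3,200.7))]))
st=bot.read_state();print(st["position"],yaw(st),st["opening"]);np.save("x6.npy",st)
board(.046,"pics/x6.png")
def pur(fn,c):
    im=cv2.imread(fn);h=cv2.cvtColor(im,cv2.COLOR_BGR2HSV).astype(int);m=((h[...,0]>130)&(h[...,0]<155)&(h[...,1]>60)&(h[...,2]>150)).astype(np.uint8)*255
    n,_,s,ct=cv2.connectedComponentsWithStats(m);return [ct[i] for i in range(1,n) if s[i,4]>60]
for fn,sn in(("pics/x5.png","x5.npy"),("pics/x6.png","x6.npy")):
    c=cam("wrist",np.load(sn,allow_pickle=True).item())
    a=pur(fn,c);print(fn,[(np.round(p),onz(c,p,.06)[:2]) for p in sorted(a,key=lambda p:p[0])[:8]])
E
```

```text
[0.4975 0.0647 0.0412]
[ 0.6344 -0.0237  0.1533] 177.40279993046346 0.6562908406082879
board [235. 218.] [ 0.6522 -0.0647] [0.0371 0.0599] 87.38742901364162
board [278.  69.] [ 0.5332 -0.0216] [0.047 0.072] -1.4924662048338888
pics/x5.png [(array([393., 232.]), array([0.6204, 0.0595])), (array([395., 216.]), array([0.6079, 0.0601])), (array([397., 196.]), array([0.5933, 0.0599])), (array([398., 176.]), array([0.5793, 0.0601])), (array([400., 156.]), array([0.5654, 0.0602])), (array([402., 136.]), array([0.5517, 0.0605])), (array([404., 116.]), array([0.5385, 0.0608])), (array([406.,  93.]), array([0.5237, 0.0605]))]
pics/x6.png [(array([383., 215.]), array([0.6506, 0.0594])), (array([384., 199.]), array([0.6369, 0.06  ])), (array([384., 181.]), array([0.622 , 0.0598])), (array([385., 166.]), array([0.6097, 0.0603])), (array([385., 147.]), array([0.595 , 0.0601])), (array([386., 129.]), array([0.581 , 0.0605])), (array([387., 110.]), array([0.5668, 0.0606])), (array([388.,  91.]), array([0.5531, 0.0609]))]
```

```bash
python3 - <<'E'
from h import *
plan((.5151,-.0212,.0067),176)
E
```

```text
pos [ 0.6349 -0.0249  0.153 ] yaw 177.40711497220963 shift units [ 2.4086 -0.0329  2.9156] turn z units 0.003908652700582296 z tilt [ 0.004 -0.001 -1.   ]
```

Request:
apply_moves(plan="0.6 0 0 0 0 0;0.6 0 0 0 0 0;0.6 0 0 0 0 0;0.6 -0.03 0 0 0 0.004;0 0 0.6 0 0 0;0 0 0.6 0 0 0;0 0 0.6 0 0 0;0 0 0.4 0 0 0;0 0 0 0 0 0;0 0 0 0 0 0")

```text
time_s: 40.35
position: [0.5136, -0.0221, 0.0409]
tcp_rot: [[-0.997, 0.071, -0.001], [0.071, 0.997, 0.0], [0.001, -0.0, -1.0]]
force: [0.5, 0.4, 0.1]
opening: 0.7
grasp_force: 0.0
```

```bash
python3 - <<'E'
from h import *
plan((.5151,-.0212,.0067),176);print(bot.read_state()["opening"])
board(.046,"pics/x7.png",(150,10,400,240))
E
```

```text
pos [ 0.5136 -0.0221  0.0409] yaw 175.90419613100556 shift units [-0.0294  0.0197  0.6837] turn z units -0.00026612185831788164 z tilt [-0.0011  0.0001 -1.    ]
0.7001585771501446
board [282. 214.] [ 0.4982 -0.0205] [0.0449 0.0288] 85.89018613915937
board [372.  37.] [0.4132 0.0292] [0.0257 0.0241] 85.88243121200486
```

Request:
apply_moves(plan="-0.03 0.02 0.3 0 0 0;0 0 0.2 0 0 0;0 0 0.12 0 0 0;0 0 0.05 0 0 0;0 0 0 0 0 0;0 0 0 0 0 0")

```text
time_s: 40.9
position: [0.5147, -0.0206, 0.0086]
tcp_rot: [[-0.998, 0.07, 0.001], [0.07, 0.998, -0.0], [-0.001, -0.0, -1.0]]
force: [-1.0, 0.2, -0.2]
opening: 0.699
grasp_force: 0.0
```

Request:
apply_moves(plan="0 0 0 0 0 0;0 0 0 0 0 0;0 0 0 0 0 0;0 0 0 0 0 0;0 0 0 0 0 0", gripper=-1)

```text
time_s: 41.32
position: [0.5147, -0.0206, 0.0086]
tcp_rot: [[-0.998, 0.07, 0.0], [0.07, 0.998, -0.0], [-0.0, -0.0, -1.0]]
force: [0.2, -0.7, 1.6]
opening: 0.495
grasp_force: 30.0
```

Request:
apply_moves(plan="0 0 -0.06 0 0 0;0 0 -0.1 0 0 0;0 0 -0.3 0 0 0;0 0 -0.4 0 0 0;0 0 -0.4 0 0 0;0 0 -0.4 0 0 0;0 0 0 0 0 0")

```text
time_s: 41.9
position: [0.5171, -0.0211, 0.0949]
tcp_rot: [[-0.998, 0.07, 0.007], [0.07, 0.998, -0.002], [-0.007, -0.001, -1.0]]
force: [0.0, -0.3, -0.8]
opening: 0.496
grasp_force: 30.0
```

```bash
python3 - <<'E'
from h import *
st=bot.read_state();print(st["opening"],st["grasp_force"],st["force"]);
plan((*crad(-.085),.05),172);plan((*crad(-.034),.05),172)
E
```

```text
0.4963252120419979 29.987926483154297 [ 0.0063 -0.3235 -0.7963]
pos [ 0.5171 -0.0211  0.0949] yaw 175.99256147764584 shift units [-1.8611 -0.8062  0.9124] turn z units 0.011090448549016212 z tilt [ 0.0071 -0.0019 -1.    ]
pos [ 0.5171 -0.0211  0.0949] yaw 175.99256147764584 shift units [-2.8786 -0.8772  0.9199] turn z units 0.011090448549016212 z tilt [ 0.0071 -0.0019 -1.    ]
```

Request:
apply_moves(plan="-0.45 -0.2 0 0 0 0;-0.45 -0.2 0 0 0 0;-0.45 -0.2 0 0 0 0;-0.4 -0.2 0 0 0 0.011;0 0 0.4 0 0 0;0 0 0.4 0 0 0;0 0 0.1 0 0 0;0 0 0 0 0 0;0 0 0 0 0 0")

```text
time_s: 42.65
position: [0.5984, -0.0663, 0.046]
tcp_rot: [[-0.99, 0.139, -0.001], [0.139, 0.99, 0.0], [0.001, 0.0, -1.0]]
force: [-0.5, 0.8, -0.2]
opening: 0.494
grasp_force: 30.0
```

```bash
python3 - <<'E'
from h import *
st=bot.read_state();print(st["opening"],st["grasp_force"],st["force"]);
plan((*crad(-.034),.044),172)
E
```

```text
0.49371402925430036 29.988073110580444 [-0.5436  0.8048 -0.2349]
pos [ 0.5984 -0.0663  0.046 ] yaw 172.02094151506054 shift units [-1.2021 -0.0057  0.0383] turn z units 5.81708751681731e-05 z tilt [-0.0012  0.0004 -1.    ]
```

Request:
apply_moves(plan="-0.4 0 0 0 0 0;-0.4 0 0 0 0 0;-0.3 -0.005 0 0 0 0;-0.1 0 0 0 0 0;0 0 0 0 0 0;0 0 0.05 0 0 0;0 0 0.03 0 0 0;0 0 0 0 0 0;0 0 0 0 0 0")

```text
time_s: 43.4
position: [0.6573, -0.0748, 0.0421]
tcp_rot: [[-0.99, 0.139, -0.001], [0.139, 0.99, 0.0], [0.001, 0.0, -1.0]]
force: [-0.4, -0.5, -0.3]
opening: 0.496
grasp_force: 30.0
```

```bash
python3 - <<'E'
from h import *
st=bot.read_state();print(st["opening"],st["grasp_force"],st["force"],local(st["position"]),st["position"][2])
E
```

```text
0.4956354287916062 29.98806059360504 [-0.3776 -0.5496 -0.3031] [-0.0346  0.    ] 0.04210673475862985
```

Request:
apply_moves(plan="0 0 0.025 0 0 0;0 0 0 0 0 0")

```text
time_s: 43.57
position: [0.6579, -0.0751, 0.0409]
tcp_rot: [[-0.99, 0.139, -0.0], [0.139, 0.99, 0.0], [0.001, 0.0, -1.0]]
force: [-0.4, -0.0, -0.5]
opening: 0.494
grasp_force: 30.0
```

Request:
apply_moves(plan="0 0 0 0 0 0;0 0 0 0 0 0;0 0 0 0 0 0;0 0 0 0 0 0", gripper=0.4)

```text
time_s: 43.9
position: [0.6584, -0.0752, 0.0411]
tcp_rot: [[-0.99, 0.139, 0.0], [0.139, 0.99, -0.0], [-0.0, -0.0, -1.0]]
force: [0.7, 0.3, -0.2]
opening: 0.673
grasp_force: 0.0
```

Request:
apply_moves(plan="0.35 0 0 0 0 0;0.35 0 0 0 0 0;0.3 0 0 0 0 0;0 0 0 0 0 0;0 0 0 0 0 0;0 0 0 0 0 0;0 0 0 0 0 0;0 0 0 0 0 0;0 0 0 0 0 0;0 0 0 0 0 0", gripper=-1)

```text
time_s: 44.73
position: [0.6093, -0.0683, 0.0409]
tcp_rot: [[-0.99, 0.139, 0.0], [0.139, 0.99, -0.0], [-0.0, -0.0, -1.0]]
force: [-0.7, -1.0, 0.4]
opening: 0.045
grasp_force: 0.0
```

Request:
apply_moves(plan="-0.2 0 0.03 0 0 0;-0.15 0 0 0 0 0;-0.12 0 0 0 0 0;-0.1 0 0 0 0 0;-0.08 0 0 0 0 0;0 0 0 0 0 0;0 0 0 0 0 0")

```text
time_s: 45.32
position: [0.641, -0.0727, 0.0394]
tcp_rot: [[-0.99, 0.139, -0.0], [0.139, 0.99, 0.0], [0.0, 0.0, -1.0]]
force: [-0.2, -0.1, -0.2]
opening: 0.004
grasp_force: 0.0
```

```bash
python3 - <<'E'
from h import *
st=bot.read_state();print(st["opening"],st["force"],local(st["position"]),st["position"][2],yaw(st))
E
```

```text
0.003580539749445286 [-0.2133 -0.1312 -0.1542] [-0.0511 -0.0001] 0.039434063952366046 172.02112402365861
```

Now the last 5 mm to the wall.

Request:
apply_moves(plan="-0.05 0 0 0 0 0;-0.04 0 0 0 0 0;-0.02 0 0 0 0 0;0 0 0 0 0 0;0 0 0 0 0 0")

```text
time_s: 45.73
position: [0.6459, -0.0733, 0.0395]
tcp_rot: [[-0.99, 0.139, -0.001], [0.139, 0.99, 0.0], [0.001, 0.0, -1.0]]
force: [-1.7, 0.7, 1.1]
opening: 0.003
grasp_force: 0.8
```

Request:
apply_moves(plan="-0.04 0 0 0 0 0;0 0 0 0 0 0;0 0 0 0 0 0")

```text
time_s: 45.98
position: [0.6459, -0.0732, 0.0393]
tcp_rot: [[-0.99, 0.139, -0.005], [0.139, 0.99, 0.001], [0.006, 0.0, -1.0]]
force: [-5.3, 1.0, 3.4]
opening: 0.004
grasp_force: 2.6
```

Request:
apply_moves(plan="0.2 0 0 0 0 0;0.4 0 -0.2 0 0 0;0.4 0.3 -0.5 0 0 0;0 0.3 -0.6 0 0 -0.018;0 0.3 -0.3 0 0 -0.004;0 0 0 0 0 0;0 0 0 0 0 0", gripper=0.4)

```text
time_s: 46.57
position: [0.6049, -0.0219, 0.1207]
tcp_rot: [[-1.0, 0.0, 0.004], [0.0, 1.0, -0.001], [-0.004, -0.001, -1.0]]
force: [-0.2, -0.1, 0.0]
opening: 0.448
grasp_force: 0.0
```

```bash
python3 - <<'E'
from h import *
st=bot.read_state();np.save("x8.npy",st);print(st["position"],yaw(st))
board(.039,"pics/x8.png")
w=cv2.imread("pics/x8.png");_,s=shot("scene","pics/s8.png");s=s[:,:,::-1]
cv2.imwrite("pics/v8.png",np.hstack([cv2.resize(w[0:240,180:440],(390,360)),cv2.resize(s[185:285,350:450],(410,410),interpolation=2)[:360]]))
E
```

```text
[ 0.6049 -0.0219  0.1207] 179.98640943143974
board [281. 105.] [ 0.5313 -0.0226] [0.0694 0.0483] -5.565281542906234
```

View pics/v8.png

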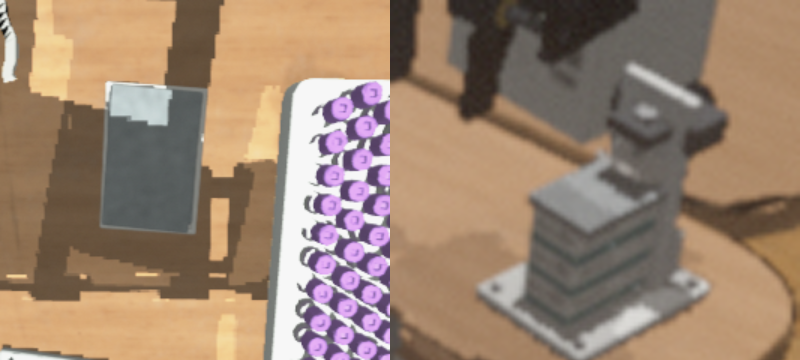

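Board 1 sits square on the column, in the scene half at (600,190). The next board is at composite (150,158).

```bash
python3 - <<'E'
from h import *
c=cam("wrist",np.load("x8.npy",allow_pickle=True).item())
P=np.array([onz(c,(180+u/1.5,v/1.5),.039)[:2] for u,v in((108,85),(203,90),(191,232),(103,226))])
a=[np.degrees(np.arctan2(*(P[i]-P[j])[::-1])) for i,j in((3,0),(2,1))];m=P.mean(0);print(m,np.linalg.norm(P[1]-P[0]),np.linalg.norm(P[2]-P[3]),np.linalg.norm(P[3]-P[0]),np.linalg.norm(P[2]-P[1]),a)
t=np.radians(np.mean(a));g=m-.016*np.array([np.cos(t),np.sin(t)]);print(g);plan((*g,.0016),180+np.degrees(t))
E
```

```text
[ 0.5316 -0.0224] 0.0451310227398975 0.04459002379803137 0.06635206013307567 0.06717299167732936 [np.float64(-3.3804853791756857), np.float64(-3.841815796308263)]
[ 0.5157 -0.0214]
pos [ 0.6032 -0.0225  0.1186] yaw 179.90566296339287 shift units [1.7481 0.0207 2.3423] turn z units 0.009768926530930125 z tilt [-0.0009 -0.0002 -1.    ]
```

Request:
apply_moves(plan="0.45 0 0 0 0 0;0.45 0 0 0 0 0;0.45 0 0 0 0 0;0.4 0.02 0 0 0 0.01;0 0 0.6 0 0 0;0 0 0.6 0 0 0;0 0 0.5 0 0 0;0 0 0 0 0 0;0 0 0 0 0 0")

```text
time_s: 47.42
position: [0.5142, -0.0213, 0.0325]
tcp_rot: [[-0.998, 0.065, -0.005], [0.065, 0.998, 0.001], [0.005, 0.001, -1.0]]
force: [0.4, 0.1, 0.9]
opening: 0.701
grasp_force: 0.0
```

```bash
python3 - <<'E'
from h import *
plan((.5157,-.0214,.0016),176.4);print(bot.read_state()["opening"])
board(.039,"pics/x9.png",(150,10,400,240))
E
```

```text
pos [ 0.5142 -0.0213  0.0325] yaw 176.26393683463917 shift units [-0.0329 -0.0012  0.6187] turn z units -0.0003779532371134388 z tilt [-0.0053  0.0013 -1.    ]
0.7005985702706806
board [282. 214.] [ 0.4991 -0.0201] [0.0463 0.0275] 86.23930009314034
board [374.  36.] [0.4132 0.0299] [0.0242 0.0231] 86.2558040799178
```

Request:
apply_moves(plan="0 0 0.3 0 0 0;0 0 0.2 0 0 0;0 0 0.1 0 0 0;0 0 0.04 0 0 0;0 0 0 0 0 0;0 0 0 0 0 0")

```text
time_s: 47.97
position: [0.5163, -0.0211, 0.003]
tcp_rot: [[-0.998, 0.064, 0.001], [0.064, 0.998, -0.0], [-0.001, -0.0, -1.0]]
force: [-0.4, 0.1, -0.5]
opening: 0.699
grasp_force: 0.0
```

Request:
apply_moves(plan="0 0 0 0 0 0;0 0 0 0 0 0;0 0 0 0 0 0;0 0 0 0 0 0;0 0 0 0 0 0", gripper=-1)

```text
time_s: 48.38
position: [0.5162, -0.021, 0.0028]
tcp_rot: [[-0.998, 0.064, 0.001], [0.064, 0.998, -0.0], [-0.001, -0.0, -1.0]]
force: [-1.0, 0.3, 2.2]
opening: 0.492
grasp_force: 29.9
```

Request:
apply_moves(plan="0 0 -0.06 0 0 0;0 0 -0.1 0 0 0;0 0 -0.3 0 0 0;0 0 -0.4 0 0 0;0 0 -0.4 0 0 0;0 0 -0.4 0 0 0;0 0 -0.3 0 0 0;0 0 0 0 0 0")

```text
time_s: 49.05
position: [0.5183, -0.0215, 0.1037]
tcp_rot: [[-0.998, 0.064, 0.007], [0.064, 0.998, -0.002], [-0.007, -0.001, -1.0]]
force: [0.2, -0.5, -0.1]
opening: 0.489
grasp_force: 29.9
```

```bash
python3 - <<'E'
from h import *
st=bot.read_state();print(st["opening"],st["grasp_force"],st["force"]);
plan((*crad(-.085),.054),172)
E
```

```text
0.4891669875685249 29.935340881347656 [ 0.2438 -0.5378 -0.1408]
pos [ 0.5183 -0.0215  0.1037] yaw 176.34623534817862 shift units [-1.8323 -0.8104  1.0066] turn z units 0.012072875967162843 z tilt [ 0.0065 -0.0017 -1.    ]
```

Request:
apply_moves(plan="-0.35 -0.16 0 0 0 0;-0.35 -0.16 0 0 0 0;-0.35 -0.16 0 0 0 0;-0.35 -0.16 0 0 0 0;-0.35 -0.17 0 0 0 0.012;0 0 0.4 0 0 0;0 0 0.4 0 0 0;0 0 0.2 0 0 0;0 0 0 0 0 0;0 0 0 0 0 0")

```text
time_s: 49.88
position: [0.5997, -0.0667, 0.0495]
tcp_rot: [[-0.99, 0.139, -0.002], [0.139, 0.99, 0.001], [0.003, 0.0, -1.0]]
force: [0.3, 0.2, 0.2]
opening: 0.485
grasp_force: 29.9
```

```bash
python3 - <<'E'
from h import *
st=bot.read_state();print(st["opening"],st["grasp_force"],st["force"]);
plan((*crad(-.039),.0515),172)
E
```

```text
0.48538432300885 29.935368597507477 [0.2592 0.1511 0.2134]
pos [ 0.5997 -0.0667  0.0495] yaw 172.01983226276926 shift units [-1.0757 -0.0019 -0.0421] turn z units 5.5089618803489455e-05 z tilt [-0.0025  0.0007 -1.    ]
```

The grip opening is shrinking slightly, which could mean the board is slipping. I raise it a little, go in short of the wedge, then lower.

Request:
apply_moves(plan="0 0 -0.13 0 0 0;-0.4 0 0 0 0 0;-0.4 0 0 0 0 0;-0.17 0 0 0 0 0;0 0 0 0 0 0;0 0 0.06 0 0 0;0 0 0.04 0 0 0;0 0 0 0 0 0")

```text
time_s: 50.55
position: [0.6472, -0.0733, 0.0515]
tcp_rot: [[-0.99, 0.139, -0.002], [0.139, 0.99, 0.001], [0.002, 0.0, -1.0]]
force: [0.7, -0.0, -0.4]
opening: 0.489
grasp_force: 29.9
```

```bash
python3 - <<'E'
from h import *
st=bot.read_state();print(st["opening"],st["grasp_force"],st["force"],local(st["position"]),st["position"][2])
_,w=shot("wrist","pics/x10.png");c=cam("wrist",st)
g=cv2.cvtColor(w,cv2.COLOR_RGB2HSV)
for r in(200,215,230,236):
    row=g[r,150:420].astype(int);print(r,[ (i+150,row[i].tolist()) for i in range(0,270,18)])
E
```

```text
0.48931527831693883 29.935460686683655 [ 0.7295 -0.0401 -0.3772] [-0.0449  0.0002] 0.05149151108381254
200 [(150, [15, 104, 110]), (168, [16, 104, 110]), (186, [15, 105, 153]), (204, [14, 96, 111]), (222, [16, 104, 110]), (240, [14, 112, 127]), (258, [14, 106, 111]), (276, [15, 108, 116]), (294, [15, 103, 111]), (312, [15, 107, 110]), (330, [16, 103, 109]), (348, [15, 97, 110]), (366, [15, 108, 154]), (384, [15, 104, 108]), (402, [16, 107, 228])]
215 [(150, [15, 98, 112]), (168, [15, 103, 111]), (186, [16, 103, 114]), (204, [15, 106, 111]), (222, [16, 45, 119]), (240, [66, 9, 137]), (258, [72, 9, 137]), (276, [75, 7, 138]), (294, [80, 11, 135]), (312, [72, 10, 132]), (330, [75, 8, 132]), (348, [15, 107, 107]), (366, [15, 103, 111]), (384, [15, 104, 110]), (402, [17, 105, 233])]
230 [(150, [15, 101, 114]), (168, [15, 98, 112]), (186, [15, 102, 113]), (204, [15, 102, 110]), (222, [16, 41, 118]), (240, [85, 16, 98]), (258, [90, 16, 98]), (276, [90, 13, 100]), (294, [90, 15, 101]), (312, [90, 15, 102]), (330, [75, 8, 122]), (348, [15, 104, 135]), (366, [15, 102, 113]), (384, [15, 104, 113]), (402, [17, 106, 233])]
236 [(150, [15, 110, 190]), (168, [18, 102, 235]), (186, [15, 105, 112]), (204, [16, 103, 109]), (222, [15, 70, 142]), (240, [84, 13, 101]), (258, [90, 13, 98]), (276, [90, 13, 97]), (294, [85, 15, 101]), (312, [95, 15, 99]), (330, [75, 11, 143]), (348, [19, 90, 241]), (366, [17, 101, 232]), (384, [17, 105, 231]), (402, [17, 106, 232])]
```

Request:
apply_moves(plan="0 0 0.03 0 0 0;0 0 0 0 0 0;-0.06 0 0 0 0 0;-0.03 0 0.01 0 0 0;0 0 0 0 0 0;0 0 0 0 0 0")

```text
time_s: 51.1
position: [0.6534, -0.0744, 0.05]
tcp_rot: [[-0.99, 0.139, 0.0], [0.139, 0.99, -0.0], [-0.0, -0.0, -1.0]]
force: [0.4, 0.3, -0.4]
opening: 0.485
grasp_force: 29.9
```

Request:
apply_moves(plan="0 0 0 0 0 0;0 0 0 0 0 0;0 0 0 0 0 0;0 0 0 0 0 0", gripper=0.4)

```text
time_s: 51.43
position: [0.6532, -0.0744, 0.05]
tcp_rot: [[-0.99, 0.139, -0.0], [0.139, 0.99, -0.0], [0.0, -0.0, -1.0]]
force: [-0.0, 0.2, 0.3]
opening: 0.674
grasp_force: 0.0
```

Request:
apply_moves(plan="0.35 0 0 0 0 0;0.35 0 0 0 0 0;0.35 0 0 0 0 0;0 0 0 0 0 0;0 0 0 0 0 0;0 0 0 0 0 0;0 0 0 0 0 0;0 0 0 0 0 0;0 0 0 0 0 0;0 0 0 0 0 0", gripper=-1)

```text
time_s: 52.27
position: [0.6017, -0.0672, 0.05]
tcp_rot: [[-0.99, 0.139, 0.0], [0.139, 0.99, -0.0], [-0.0, -0.0, -1.0]]
force: [-0.3, -0.1, -0.4]
opening: 0.042
grasp_force: 0.0
```

```bash
python3 - <<'E'
from h import *
st=bot.read_state();print(st["opening"],st["force"],local(st["position"]),st["position"][2]);plan((*crad(-.070),.0465),172)
_,s=shot("scene","pics/s9.png")
E
```

```text
0.042437785202468645 [-0.3006 -0.0821 -0.3838] [-0.0908 -0.0001] 0.04995848862919696
pos [ 0.6017 -0.0672  0.05  ] yaw 172.0196140151627 shift units [-0.4151  0.0017  0.0693] turn z units 5.4483375451910535e-05 z tilt [ 0.0004 -0.0001 -1.    ]
```

Request:
apply_moves(plan="-0.2 0 0.065 0 0 0;-0.15 0 0 0 0 0;-0.12 0 0 0 0 0;-0.1 0 0 0 0 0;-0.08 0 0 0 0 0;0 0 0 0 0 0;0 0 0 0 0 0")

```text
time_s: 52.9
position: [0.633, -0.0715, 0.0465]
tcp_rot: [[-0.99, 0.139, -0.001], [0.139, 0.99, 0.0], [0.001, 0.0, -1.0]]
force: [-1.9, 0.3, 0.4]
opening: 0.003
grasp_force: 0.7
```

Request:
apply_moves(plan="-0.06 0 0 0 0 0;-0.06 0 0 0 0 0;0 0 0 0 0 0;0 0 0 0 0 0")

```text
time_s: 53.23
position: [0.6369, -0.0718, 0.0465]
tcp_rot: [[-0.99, 0.139, -0.005], [0.139, 0.99, 0.001], [0.005, 0.0, -1.0]]
force: [-5.1, 0.9, 2.7]
opening: 0.008
grasp_force: 2.5
```

```bash
python3 - <<'E'
from h import *
st=bot.read_state();print(st["opening"],st["force"],local(st["position"]),st["position"][2],yaw(st))
E
```

```text
0.008158051457267647 [-5.1004  0.8522  2.7023] [-0.0553  0.0002] 0.04649391069738219 172.02849502942814
```

The foot is riding up the lead-in (force 5 N). I continue in small steps.

Request:
apply_moves(plan="-0.06 0 0 0 0 0;0 0 0 0 0 0;0 0 0 0 0 0")

```text
time_s: 53.48
position: [0.6418, -0.0727, 0.0466]
tcp_rot: [[-0.99, 0.139, -0.001], [0.139, 0.99, 0.0], [0.001, 0.0, -1.0]]
force: [-1.5, 0.0, 0.4]
opening: 0.002
grasp_force: 1.2
```

Request:
apply_moves(plan="-0.06 0 0 0 0 0;0 0 0 0 0 0;0 0 0 0 0 0")

```text
time_s: 53.73
position: [0.6458, -0.0733, 0.0467]
tcp_rot: [[-0.99, 0.139, 0.001], [0.139, 0.99, -0.0], [-0.001, 0.0, -1.0]]
force: [-1.0, 0.6, -0.5]
opening: 0.005
grasp_force: 0.8
```

Request:
apply_moves(plan="-0.05 0 0 0 0 0;0 0 0 0 0 0;0 0 0 0 0 0")

```text
time_s: 53.98
position: [0.646, -0.0729, 0.0461]
tcp_rot: [[-0.99, 0.139, -0.004], [0.139, 0.99, 0.001], [0.004, 0.001, -1.0]]
force: [-4.9, 2.2, -0.6]
opening: 0.008
grasp_force: 2.6
```

```bash
python3 - <<'E'
from h import *
st=bot.read_state();print(st["opening"],st["force"],local(st["position"]),st["position"][2],yaw(st))
E
```

```text
0.007601483223113574 [-4.9237  2.2466 -0.5511] [-0.0461  0.0004] 0.046090972275643016 172.02493732811715
```

The board is home at the same −46 mm stop. I retreat and take a final look from above the cradle and from the scene camera.

Request:
apply_moves(plan="0.1 0 0 0 0 0;0.3 0 0 0 0 0;0.5 0 -0.2 0 0 0;0.4 0 -0.5 0 0 0;0 0.3 -0.6 0 0 0;0 0.3 -0.6 0 0 0;0 0.3 -0.6 0 0 0;0 0 -0.6 0 0 0;0 0 0 0 0 0;0 0 0 0 0 0")

```text
time_s: 54.82
position: [0.593, -0.0206, 0.2051]
tcp_rot: [[-0.99, 0.138, 0.01], [0.138, 0.99, -0.002], [-0.01, -0.001, -1.0]]
force: [-1.0, 0.6, -0.2]
opening: 0.005
grasp_force: 0.0
```

```bash
python3 - <<'E'
from h import *
_,s=shot("scene","pics/s10.png");print(bot.read_state()["position"])
E
```

```text
[ 0.5912 -0.0204  0.2031]
```

Request:
apply_moves(plan="-0.6 -0.35 0 0 0 0;-0.6 -0.35 0 0 0 0;-0.6 -0.35 0 0 0 0;-0.4 -0.2 0 0 0 0;0 0 0 0 0 0;0 0 0 0 0 0")

```text
time_s: 55.37
position: [0.6897, -0.0984, 0.1991]
tcp_rot: [[-0.99, 0.141, -0.003], [0.141, 0.99, 0.001], [0.003, 0.001, -1.0]]
force: [0.4, -0.1, -0.5]
opening: 0.005
grasp_force: 0.0
```

```bash
python3 - <<'E'
from h import *
st=bot.read_state();np.save("x11.npy",st);print(st["position"],yaw(st))
c,w=shot("wrist","pics/x11.png");s=cv2.imread("pics/s10.png")
u,v=proj(c,(*crad(0),.08)).astype(int);print(u,v)
x0=max(0,u-75);y0=max(0,v-90);cr=w[y0:y0+150,x0:x0+150,::-1];print(x0,y0,cr.shape)
cv2.imwrite("pics/v11.png",np.hstack([cv2.resize(cr,(390,390),interpolation=2),cv2.resize(s[190:285,350:450],(410,390),interpolation=2)]))
E
```

```text
[ 0.6897 -0.0984  0.1991] 171.9045888740688
302 193
227 103 (150, 150, 3)
```

View pics/v11.png

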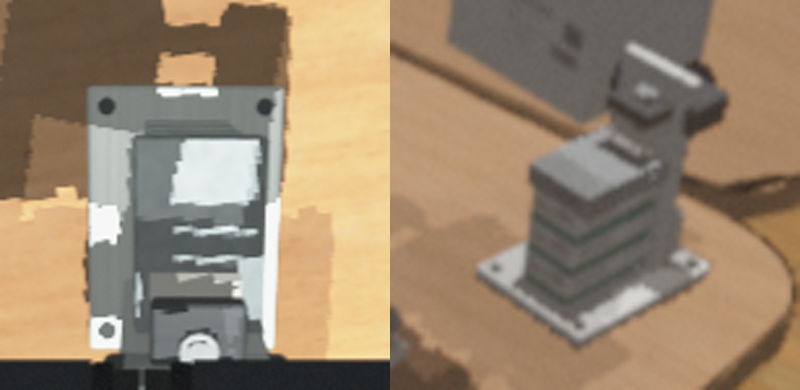

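The last picture shows both boards and the three cartons square in one column against the wall, with the foot on the top board. The sizes and edges match the expected perspective, so I hand in.

```bash
python3 -c "
from rig import bot
print(bot.hand_in())"
```

```text
the job is handed in; nothing more can be done
None
```

I handed the job in after about 55 s of robot time, with all three cartons and two boards in one column pushed home to the cradle's back wall. By touch measurement the second board lifts the foot about 3.7 mm and the first board does not reach it. The four spare boards are still in the tray, and I kept clear of both vials, though I did not recheck them at the end. The judged result was not shown.

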